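# Fill the organizer's top tier and hold it against its back stop

## Robot

A 7-joint arm with a two-finger parallel gripper is mounted at the origin on the work surface. World frame = base frame: x ahead of the robot, y to its left, z up, the work surface at z = 0. Lengths are in m, angles in rad, forces in N, time in s.
With the tool pointing down it reaches from about 0.4 to 0.85 m from the base axis. Payload 10.4 kg.
Tool frame: the origin (TCP) lies between the finger pads; the fingertips stand ahead of it and the grasp point (between the pads) lies 3 mm ahead of it (r.tips_ahead is the z of the fingertips in the tool frame, in m); z points along the fingers, y is the line along which they close (so a half turn about z gives the same grasp; the last joint's range is limited). The gripper opens to 87 mm and grips with 3 to 60 N. Pads are 19 mm wide; open, the fingers measure 117 mm over their backs; the gripper's body (75 mm by 190 mm) begins 51 mm behind the grasp point.
Start: joints at [1.291, 0.332, -0.065, 1.46, 0.022, 1.35, -0.088], TCP at [0.159, -0.605, 0.219] pointing down, gripper open.
Joint ranges: [-2.6, 2.6], [-0.5, 2.12], [-1.47, 1.34], [0.16, 2.42], [-1.27, 4.41], [0.06, 2.06], [-2.6, 2.6]. Speed limits (rad/s): [2.22, 2.22, 2.79, 2.79, 3.14, 3.14, 3.14].

## Interface

Orientations are given as a unit quaternion [x, y, z, w].
In Python, from bench import telemetry, camera, get_calibration, r gives the robot as it stands.
- The arm moves only by the tool drive_tool, never from a script. Its argument "series" is one flat list of numbers, 7 for each row, row after row: the turn, a rotation vector about the tool's x, y, z in units of 5 degrees (1.0 is 5 degrees), then the shift along the tool's x, y, z in units of 40 mm (1.0 is 40 mm), then the opening, from -1 (shut) to 1 (fully open). A call has 1 to 10 rows; each row is the pose to reach, as a shift and turn from the pose commanded when the call began, along the tool's axes at that moment; what a row does not reach only later rows make up. A row lasts 1/12 s, in which the tool goes at most 41.7 mm and 7.16 degrees, less where a joint would pass 70% of its speed; a pose out of reach is approached as far as the arm can. A call with a gripper value outside its range is refused whole. The fingers move at their own pace and stop on an object; "grip_force" is the grip in N (left out, the last holds). Time passes only in rows, so rows that repeat a pose let the fingers close. It gives the time, the measured TCP pose, the force, the opening and the grip force at its end, in the units of the state.
- telemetry.read_state(): the state, without advancing time (a new reading comes with each control period).
- camera(name): name is "scene" or "top" or "wrist"; returns the picture (420x560x3 uint8, red, green, blue); there is no depth.
- get_calibration(name): a dict with "fovy" (degrees; the focal length in pixels is half the picture's height over the tangent of half this angle, whatever the lens; pixels are square), "cx", "cy" (the principal point, pixels), "xyz" and "rotation" of the camera in the world. Camera axes: x right, y up, looking along -z (the intrinsics and any distortion apply to the point x, -y, -z); pixel columns grow to the right and rows downward; lengths in m; the calibration is good to about 2 mm. A picture is of the moment at which its call begins: read the wrist's pose just before it. get_calibration takes no time and is no camera call; for the wrist camera it gives the pose at the moment of the call.
- r.close_job(): hands the job in; it is judged then, once.
The state is a dict: "time": time; "joint_positions": joint angles; "joint_vel": joint speeds; "joint_torque": joint torques, N m; "ee_pos": TCP position; "eef_rot": TCP orientation; "ft_force": force on the tool from outside, world axes, zero at the start; "torque": the same for the moment, N m; "width": finger opening in m; "grip_force": force on a finger pad.
Only numpy, scipy, OpenCV 4.12 (cv2) and the standard library are available. Lean on these libraries where they do the work, as an engineer would, in place of code of your own. Each camera call takes 0.05 s, during which the arm holds its last target. There are 200 camera calls.

## Task

Pour all six yellow hair clips from the steel tumbler into the pink top tier of the organizer and stand the empty tumbler upright on the trunk lid. Then push the tier along its guides against the white sprung stop at the back of the organizer and keep it pressed there steadily, with 6 to 12 N on the stop, so that I can fasten its catches: finish while still holding it pressed. Leave the comb, the sindoor pot and the glass bottle where they are.

Things in the scene. Friction and masses are not known exactly. Their poses are not given: they have to be found in the camera images.
- organizer: Two lower tiers of a light blue organizer: a fixed block 260 (x) x 150 (y) x 84 mm high. Origin: centre of its underside, on the trunk lid; x axis points from its open front to its back. The pink tier lies on its flat top between side guide rims 12 mm high, 6 mm thick (inner faces at y = +-67.5 mm). A fixed bracket 36 mm high stands on top at x = 112 to 120 mm.
- tier: Pink top tier: loose open tray, outside 160 (x) x 130 (y) x 40 mm high, walls and floor 4 mm, about 0.25 kg. Origin: centre of its underside; x axis points to the stop. It starts 25 to 45 mm short of the stop. Of slick plastic (friction about 0.2), filled it slides with about 0.5 to 1.5 N, so a push on its front (-x) wall must be that much more than what reaches the stop.
- back_stop (a joint): Travel (m) of the white sprung stop, a plate 120 mm wide, 86 to 120 mm above the trunk lid. At 0 its front face is 80 mm behind the organizer's origin (tier just touching: the two origins in line vertically). It yields towards organizer +x on a spring of 0.8 N per mm, no preload (9 N at about 11 mm); end of travel 22 mm.
- tumbler_mid (a point): Centre (half-way up, z axis to the mouth) of the steel tumbler that holds the clips: round, 70 mm high, outer diameter 46 mm at the foot and 66 mm at the rim (a straight taper), wall 3 mm, 0.12 kg empty. It stands on the trunk lid.
- clip1_mid (a point): Centre of a yellow claw hair clip, smooth hard plastic, 20 x 13 x 12 mm, 12 g; starts in the tumbler. Clips slide out once the tumbler is tipped past level (105 to 125 degrees from upright; a small shake frees a stuck one).
- clip2_mid (a point): Centre of a yellow claw hair clip, smooth hard plastic, 20 x 13 x 12 mm, 12 g; starts in the tumbler. Clips slide out once the tumbler is tipped past level (105 to 125 degrees from upright; a small shake frees a stuck one).
- clip3_mid (a point): Centre of a yellow claw hair clip, smooth hard plastic, 20 x 13 x 12 mm, 12 g; starts in the tumbler. Clips slide out once the tumbler is tipped past level (105 to 125 degrees from upright; a small shake frees a stuck one).
- clip4_mid (a point): Centre of a yellow claw hair clip, smooth hard plastic, 20 x 13 x 12 mm, 12 g; starts in the tumbler. Clips slide out once the tumbler is tipped past level (105 to 125 degrees from upright; a small shake frees a stuck one).
- clip5_mid (a point): Centre of a yellow claw hair clip, smooth hard plastic, 20 x 13 x 12 mm, 12 g; starts in the tumbler. Clips slide out once the tumbler is tipped past level (105 to 125 degrees from upright; a small shake frees a stuck one).
- clip6_mid (a point): Centre of a yellow claw hair clip, smooth hard plastic, 20 x 13 x 12 mm, 12 g; starts in the tumbler. Clips slide out once the tumbler is tipped past level (105 to 125 degrees from upright; a small shake frees a stuck one).
- comb: Bystander: wooden comb lying flat, 150 x 42 x 8 mm. Origin: centre of its underside.
- sindoor_pot: Bystander: white ceramic pot with closed red lid, 58 mm across, 54 mm high. Origin: centre of its underside.
- glass_bottle: Bystander: sealed amber glass bottle with brass cap, 36 mm across, 85 mm high. Origin: centre of its underside.
Things that resemble listed ones, but are neither listed nor needed, are in the scene too. Leave any blue or purple look-alike of the part that bears tumbler_mid alone.

How it is judged:
By the outcome, as a careful person would: the job done as asked, in the order asked, and still so for the second after the job is handed in, while the arm keeps its last pose, push and grip.
It also fails if it takes over 72 s, if anything falls off the work surface, if the arm or the gripper's body presses on something with over 40 N, if the wrist force passes 120 N, or if a joint passes its speed limit or range.

## Working session

There is one attempt and no reset: what is moved stays moved. The work goes in short steps, Python scripts to look and compute and a tool call to move; the robot and the scene stay as the last step left them, time stands still between calls to the robot, and variables do not carry over. Pictures are saved under pics/ and viewed, at most 10 in all, crops included, and the job is handed in when it is done.

Besides the shell and the picture viewer there is one more tool, called after ">>>" as name(argument=value, ...), one argument or row to a line, values as JSON. drive_tool: Moves the arm, as the interface text tells. Its arguments: {"type":"object","properties":{"series":{"type":"array"},"grip_force":{"type":"number"}},"required":["series"]}

```bash
mkdir -p pics; ls; python3 - <<'E'
from bench import telemetry,camera,get_calibration,r
import cv2
s=telemetry.read_state()
print({k:s[k] for k in('time','ee_pos','eef_rot','ft_force','width')},r.tips_ahead)
for n in('scene','top','wrist'):
    c=get_calibration(n);print(n,c)
    cv2.imwrite(f'pics/{n}0.png',cv2.cvtColor(camera(n),cv2.COLOR_RGB2BGR))
E
```

```text
pics
{'time': 0.0, 'ee_pos': array([ 0.15865495, -0.60412034,  0.21796698]), 'eef_rot': array([ 9.91767557e-01,  1.28049273e-01, -1.07453402e-04, -6.96975679e-04]), 'ft_force': array([ 0.11949911, -0.01473924, -0.14661466]), 'width': 0.08698797839311369} 0.022
scene {'fovy': 53.03418529528952, 'cx': 283.06192919706535, 'cy': 206.95947496390423, 'xyz': array([ 0.81954275, -0.4172242 ,  0.65946194]), 'rotation': array([0.32365856, 0.09748129, 0.25099239, 0.90705311])}
top {'fovy': 49.939829177429246, 'cx': 282.1610112299955, 'cy': 211.35362616587537, 'xyz': array([ 0.53098435, -0.01952035,  0.91836968]), 'rotation': array([ 0.02686135, -0.03034278, -0.70512539,  0.7079237 ])}
wrist {'fovy': 66.2277894491286, 'cx': 275.9257674717494, 'cy': 202.54552963934614, 'xyz': array([ 0.22749764, -0.58599824,  0.38517009]), 'rotation': array([-0.10218888,  0.07969532, -0.6059559 ,  0.78487167])}
```

View pics/scene0.png

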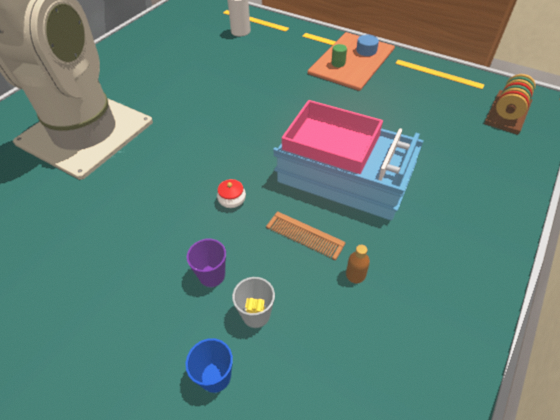

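View pics/top0.png

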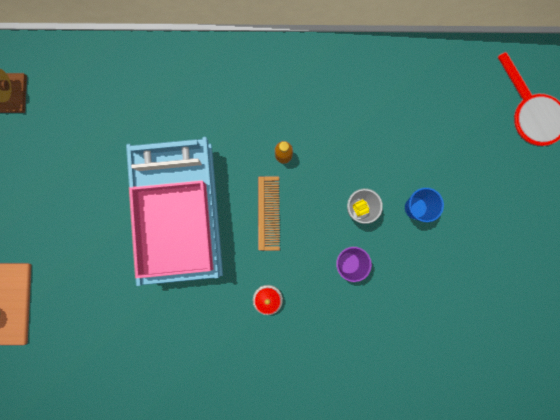

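The scene view shows the tumbler with the clips at (254,303), and blue and purple look-alikes at (210,366) and (208,262). In the top view the tumbler is at (365,207), the organizer at (172,212) with its stop end up (about +x), the comb at (268,213), the pot at (268,300) and the bottle at (284,152).

```bash
cat > h.py <<'E'
import numpy as np,cv2
from scipy.spatial.transform import Rotation as R
from bench import telemetry,camera,get_calibration,r
def cam(n,c=None):
    c=c or get_calibration(n);f=210/np.tan(np.radians(c['fovy'])/2)
    return c,f,R.from_quat(c['rotation']).as_matrix()
def px2w(n,uv,z,c=None):
    c,f,M=cam(n,c);uv=np.atleast_2d(uv).astype(float)
    d=np.c_[(uv[:,0]-c['cx'])/f,-(uv[:,1]-c['cy'])/f,-np.ones(len(uv))]@M.T
    return c['xyz']+d*((z-c['xyz'][2])/d[:,2])[:,None]
def w2px(n,P,c=None):
    c,f,M=cam(n,c);q=(np.atleast_2d(P)-c['xyz'])@M
    return np.c_[c['cx']-f*q[:,0]/q[:,2],c['cy']+f*q[:,1]/q[:,2]]
def save(n,name,box=None,k=1):
    im=cv2.cvtColor(camera(n),cv2.COLOR_RGB2BGR)
    if box: im=im[box[1]:box[3],box[0]:box[2]]
    cv2.imwrite('pics/'+name,cv2.resize(im,None,fx=k,fy=k,interpolation=cv2.INTER_CUBIC))
E
python3 - <<'E'
import cv2
im=cv2.imread('pics/top0.png')
a=cv2.resize(im[132:292,115:230],None,fx=3.75,fy=3.75,interpolation=cv2.INTER_CUBIC)
b=cv2.resize(im[180:235,330:400],None,fx=5,fy=5,interpolation=cv2.INTER_CUBIC)
import numpy as np
o=np.zeros((600,790,3),np.uint8);o[:a.shape[0],:a.shape[1]]=a;o[:b.shape[0],440:440+b.shape[1]]=b
cv2.imwrite('pics/crop0.png',o)
E
```

```text
(no output)
```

View pics/crop0.png

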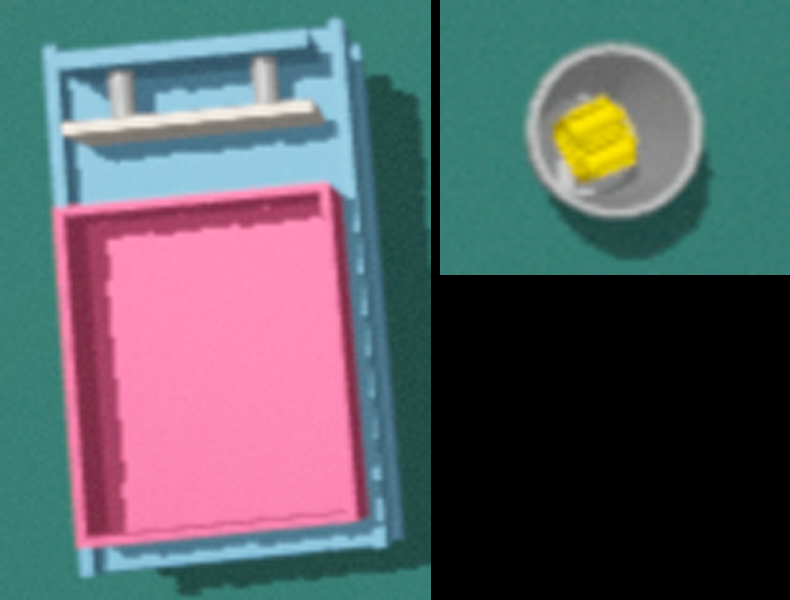

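The crop shows the tier corners at about (55,209), (333,186), (365,518) and (80,545). The guide ends are at (43,46) and (80,576) on the left, and (343,20) and (386,546) on the right. The tumbler rim is centred at about (615,130).

```bash
python3 - <<'E'
from h import *
np.set_printoptions(precision=4,suppress=True)
o=np.array([115,132])
f=lambda l:np.array(l)/3.75+o
T=px2w('top',f([(55,209),(333,186),(365,518),(80,545)]),.124);print('tier',T[:,:2],T.mean(0))
O=px2w('top',f([(43,46),(343,20),(386,546),(80,576)]),.096);print('org',O[:,:2],O.mean(0))
for Q in(T,O):
  d=(Q[0]+Q[1]-Q[2]-Q[3])/2;print(np.linalg.norm(d),np.degrees(np.arctan2(d[1],d[0])), np.linalg.norm(Q[0]-Q[1]))
print('tum',px2w('top',[(365,206)],.07), 'scene rim', px2w('scene',[(254.5,296.5)],.07))
print('pot',px2w('top',[(268,300)],.054),'bottle',px2w('top',[(284,147)],.085),'purple',px2w('top',[(354.5,264)],.07),'blue',px2w('top',[(426,205)],.07))
print('comb',px2w('top',[(259,177),(279,250)],.008))
s=telemetry.read_state();print(R.from_quat(s['eef_rot']).as_matrix())
M=px2w('scene',[(295,105),(384,121)],.124);print(M)
E
```

```text
tier [[0.6363 0.247 ]
 [0.6478 0.116 ]
 [0.4919 0.0983]
 [0.4789 0.2305]] [0.5637 0.173  0.124 ]
org [[0.7209 0.2648]
 [0.7347 0.1173]
 [0.4771 0.0921]
 [0.4623 0.2389]] [0.5988 0.1783 0.096 ]
0.15758868512040775 6.2230263529219965 0.13154376935317885
0.2593406896312468 5.6529635951776 0.14817886381152312
tum [[ 0.6106 -0.1802  0.07  ]] scene rim [[ 0.6153 -0.1819  0.07  ]]
pot [[0.4327 0.0025 0.054 ]] bottle [[ 0.7197 -0.0265  0.085 ]] purple [[ 0.5015 -0.1593  0.07  ]] blue [[ 0.613  -0.2958  0.07  ]]
comb [[ 0.6748  0.0236  0.008 ]
 [ 0.5268 -0.0178  0.008 ]]
[[ 0.9672  0.254  -0.0003]
 [ 0.254  -0.9672  0.001 ]
 [-0.     -0.001  -1.    ]]
[[0.4641 0.2015 0.124 ]
 [0.6416 0.2455 0.124 ]]
```

```bash
python3 -c "
from h import *
print([a for a in dir(r) if a[0]!='_'],[a for a in dir(telemetry) if a[0]!='_'])
import json;s=telemetry.read_state();open('log.jsonl','a').write(json.dumps({k:list(s[k]) for k in('joint_positions','ee_pos','eef_rot')})+'\n')"
cat >> h.py <<'E'
import json
def log():
    s=telemetry.read_state();open('log.jsonl','a').write(json.dumps({k:[float(x) for x in s[k]] for k in('joint_positions','ee_pos','eef_rot')})+'\n')
    return s
E
```

```text
['PlanningError', 'close_job', 'tips_ahead'] ['read_state']
```

>>> drive_tool(
  series=[0,0,0,6.5,-5.7,-1.6,1,0,0,0,6.5,-5.7,-1.6,1,0,0,0,6.5,-5.7,-1.6,1,0,0,0,6.5,-5.7,-1.6,1,0,0,0,6.5,-5.7,-1.6,1,0,0,0,6.5,-5.7,-1.6,1,0,0,0,6.5,-5.7,-1.6,1,0,0,0,6.5,-5.7,-1.6,1,0,0,0,6.5,-5.7,-1.6,1],
)

```text
time: 0.9
ee_pos: [0.3555, -0.3132, 0.284]
eef_rot: [0.991, 0.131, 0.001, 0.0]
ft_force: [-0.2, 0.5, 0.5]
width: 0.0872
grip_force: 0.0
```

```bash
python3 -c "
from h import *
print(log())"
```

```text
{'time': 0.9, 'joint_positions': array([ 0.96476045, -0.01633015, -0.33179918,  1.72380245, -0.00604053,
        1.43158606, -0.67429802]), 'joint_vel': array([-0.18221981, -0.05710233, -0.16379339, -0.01128992, -0.00380735,
        0.0661428 , -0.35967261]), 'joint_torque': array([  2.56517105, -36.86620474,   2.20350042, -38.52933168,
         0.28159183,   0.11027877,  -0.06227809]), 'ee_pos': array([ 0.35554823, -0.31321099,  0.28398761]), 'eef_rot': array([9.91387750e-01, 1.30956261e-01, 8.23527697e-04, 3.30406403e-04]), 'ft_force': array([-0.18891338,  0.46299576,  0.49436652]), 'torque': array([ 0.03938065, -0.06935891, -0.02700025]), 'grip_force': 0.0, 'width': 0.08719069325276212}
```

>>> drive_tool(
  series=[6,0,0,6.5,-5.7,-1.6,1,6,0,0,6.5,-5.7,-1.6,1,6,0,0,6.5,-5.7,-1.6,1,6,0,0,6.5,-5.7,-1.6,1,6,0,0,6.5,-5.7,-1.6,1,6,0,0,6.5,-5.7,-1.6,1,6,0,0,6.5,-5.7,-1.6,1,6,0,0,6.5,-5.7,-1.6,1,6,0,0,6.5,-5.7,-1.6,1],
)

```text
time: 1.65
ee_pos: [0.5474, -0.0256, 0.3478]
eef_rot: [0.957, 0.127, -0.033, -0.258]
ft_force: [0.3, 0.6, -0.2]
width: 0.0872
grip_force: 0.0
```

```bash
python3 -c "
from h import *
print(log())"
```

```text
{'time': 1.65, 'joint_positions': array([ 0.62359107,  0.34846154, -0.50356955,  1.30483443, -0.32192043,
        1.72978828, -1.19831647]), 'joint_vel': array([-0.2794598 ,  0.1255509 , -0.05309824, -0.21507295,  0.02789153,
       -0.04059107, -0.32824656]), 'joint_torque': array([  4.51981589, -57.44695902,  -3.60873833, -37.50974894,
        -2.16659702,   0.80511309,  -0.09209617]), 'ee_pos': array([ 0.54737169, -0.02562761,  0.34779615]), 'eef_rot': array([ 0.95732338,  0.12661395, -0.03303527, -0.25770044]), 'ft_force': array([ 0.33628854,  0.58452731, -0.1835486 ]), 'torque': array([-0.5051128 , -0.17953564, -0.03836392]), 'grip_force': 0.0, 'width': 0.08717436429470174}
```

```bash
cat > kin.py <<'E'
import numpy as np,json,itertools
from scipy.spatial.transform import Rotation as R
from scipy.optimize import least_squares
D=[json.loads(l) for l in open('log.jsonl')]
AX='zyzyzyz'
def rots(q,sg,off):
    return [R.from_euler(a,s*x+o) for a,s,x,o in zip(AX,sg,q,off)]
if __name__=='__main__':
    best=[]
    for sg in itertools.product([1,-1],repeat=7):
        for o7 in np.arange(8)*np.pi/4:
            for o1 in (0,np.pi):
              e=0
              for d in D:
                M=R.identity()
                for x in rots(d['joint_positions'],sg,(o1,0,0,0,0,0,o7)): M=M*x
                e=max(e,(M.inv()*R.from_quat(d['eef_rot'])).magnitude())
              best.append((e,sg,o1,o7))
    best.sort(key=lambda b:b[0])
    for b in best[:6]:print(b)
E
python3 kin.py
```

```text
(5.386747238212618e-16, (-1, 1, -1, 1, -1, 1, -1), 0, np.float64(1.5707963267948966))
(6.298457107838713e-16, (-1, -1, -1, -1, -1, -1, -1), 3.141592653589793, np.float64(4.71238898038469))
(0.41551239334849754, (1, 1, 1, 1, 1, 1, 1), 3.141592653589793, np.float64(0.7853981633974483))
(0.41551239334849754, (1, -1, 1, -1, 1, -1, 1), 0, np.float64(3.9269908169872414))
(0.46064188678649237, (1, 1, 1, 1, -1, 1, 1), 0, np.float64(3.9269908169872414))
(0.4606418867864925, (1, -1, 1, -1, -1, -1, 1), 3.141592653589793, np.float64(0.7853981633974483))
```

```bash
cat > fk.py <<'E'
import numpy as np,json
from scipy.spatial.transform import Rotation as R
from scipy.optimize import least_squares
from kin import rots,D
SG=(-1,1,-1,1,-1,1,-1);OFF=(0,0,0,0,0,0,np.pi/2)
LO=np.array([-2.6,-.5,-1.47,.16,-1.27,.06,-2.6]);HI=np.array([2.6,2.12,1.34,2.42,4.41,2.06,2.6])
def basis(q):
    M=[R.identity()]
    for x in rots(q,SG,OFF):M.append(M[-1]*x)
    c=lambda i,v:M[i].apply(v)
    X,Z=[1,0,0],[0,0,1]
    return np.array([Z,c(2,Z),c(4,Z),c(6,Z),c(2,X),c(4,X),c(6,X)]).T,M[7]
A=np.vstack([basis(d['joint_positions'])[0] for d in D]);b=np.hstack([d['ee_pos'] for d in D])
L=np.linalg.lstsq(A,b,rcond=None)[0];RES=A@L-b
def fk(q):
    B,M=basis(q);return B@L,M
def ik(p,M,q0,seeds=1,rng=np.random.default_rng(0)):
    def f(q):
        pp,MM=fk(q);return np.r_[(pp-p)*10,(M.inv()*MM).as_rotvec()*3,(q-q0)*.003]
    best=None
    for k in range(seeds):
        s=np.clip(q0 if k==0 else rng.uniform(LO,HI),LO+.01,HI-.01)
        o=least_squares(f,s,bounds=(LO,HI),max_nfev=60)
        pp,MM=fk(o.x);e=(np.linalg.norm(pp-p)*1000,np.degrees((M.inv()*MM).magnitude()))
        if best is None or e[0]+e[1]*3<best[1][0]+best[1][1]*3-.3: best=(o.x,e)
    return best
E
python3 -c "
from fk import *
print(L.round(4),abs(RES).max(),np.linalg.cond(A))"
```

```text
[0.2705 0.4707 0.4549 0.3762 0.1018 0.002  0.0675] 0.037389043962753055 32.50888113304935
```

```bash
sed -i 's/c(2,X),c(4,X),c(6,X)/c(1,X),c(3,X),c(5,X)/' fk.py; python3 -c "
from fk import *
print(L.round(4),abs(RES).max(),np.linalg.cond(A))"
```

```text
[ 0.2883  0.4665  0.3441  0.3651  0.1537 -0.0014  0.0627] 0.03413139331249199 22.31387197774894
```

```bash
sed -i 's/return np.array(\[Z.*/Y=[0,1,0]; return np.array([Z,c(2,Z),c(4,Z),c(6,Z),c(1,X),c(1,Y),c(3,Y),c(5,Y)]).T,M[7]/' fk.py; python3 -c "
from fk import *
print(L.round(4),abs(RES).max(),np.linalg.cond(A))"
```

```text
[ 2.582e-01  4.486e-01  4.900e-01  3.557e-01  0.000e+00 -2.180e-02
 -2.350e-02 -4.000e-04] 4.440892098500626e-16 43.61286028020402
```

```bash
cat > plan.py <<'E'
from fk import *
TUM=np.array([.612,-.18,.045]); POUR=np.array([.558,.172,.215])
cyl=[(.5015,-.159,.034,.07),(.613,-.296,.034,.07),(.72,-.0265,.018,.085),(.4327,.0025,.029,.054)]
g=lambda a,b,n:np.linspace(a,b,n)
def box(x,y,z):return np.array(np.meshgrid(g(-x,x,5),g(-y,y,9),g(*z,7))).reshape(3,-1).T
PTS=np.vstack([box(.0375,.095,(-.2,-.048)),box(.0125,.0585,(-.048,.022))])
def tool(psi,dl,flip):
    z=np.array([np.cos(psi)*np.cos(dl),np.sin(psi)*np.cos(dl),-np.sin(dl)]);y=np.cross([0,0,1],z);y/=np.linalg.norm(y);y*=flip
    return R.from_matrix(np.c_[np.cross(y,z),y,z])
def clear(P,obs=cyl):
    m=P[:,2].min()
    for x,y,rr,h in obs:
        d=np.maximum(np.hypot(P[:,0]-x,P[:,1]-y)-rr,P[:,2]-h).min();m=min(m,d)
    return m
def marg(q):return np.minimum(q-LO,HI-q).min()
if __name__=='__main__':
    q0=np.array(D[-1]['joint_positions'])
    out=[]
    for dl in np.radians([15,25,35,45]):
     for psi in np.radians(np.arange(-180,180,20)):
      for fl in(1,-1):
        M=tool(psi,dl,fl);p=TUM-M.apply([0,0,.003])
        c=clear(M.apply(PTS)+p)
        if c<.006:continue
        q,e=ik(p,M,q0,3)
        if e[0]>2 or e[1]>1:continue
        for al in np.radians(np.arange(-180,180,30)):
            # tip about horizontal axis (az al+90): mouth heads to azimuth al
            T=R.from_rotvec(np.radians(115)*np.array([-np.sin(al),np.cos(al),0]))
            Mp=T*M
            # tumbler centre placed so that mouth is above tier centre
            pp=POUR-np.array([np.cos(al),np.sin(al),0])*.03-Mp.apply([0,0,.003])
            W=Mp.apply(PTS)+pp
            if W[:,2].min()<.14:continue
            q2,e2=ik(pp,Mp,q,1)
            if e2[0]>2 or e2[1]>1:continue
            out.append((np.abs(q2-q).max(),np.degrees(dl),np.degrees(psi),fl,np.degrees(al),c,marg(q),marg(q2),W[:,2].min(),q.round(2),q2.round(2)))
    out.sort(key=lambda o:o[0]-3*min(o[6],o[7],.3))
    for o in out[:14]:print(*[np.round(x,3) for x in o[:9]],o[9],o[10])
    print(len(out))
E
time python3 plan.py
```

```text
1.175 35.0 -120.0 1 -90.0 0.016 0.323 0.468 0.163 [-0.04  0.93 -0.2   1.24  0.82  1.74 -0.93] [ 0.68  0.94 -1.    1.36 -0.36  1.53 -0.2 ]
1.279 45.0 -120.0 1 -90.0 0.016 0.438 0.524 0.153 [ 0.05  0.84 -0.27  1.32  0.76  1.62 -0.91] [ 0.72  0.96 -0.95  1.43 -0.52  1.49 -0.09]
1.255 45.0 -100.0 1 -90.0 0.011 0.625 0.191 0.182 [ 0.09  0.7  -0.36  1.57  0.95  1.43 -0.81] [ 1.01  1.02 -1.28  1.65 -0.31  1.16  0.01]
1.599 35.0 -100.0 1 -90.0 0.01 0.518 0.558 0.186 [-0.01  0.79 -0.3   1.54  1.03  1.54 -0.89] [ 0.78  0.67 -0.91  1.63 -0.57  1.26  0.16]
1.555 45.0 -140.0 1 -120.0 0.023 0.26 0.293 0.167 [ 0.06  0.96 -0.18  1.07  0.58  1.8  -1.04] [ 1.06  0.63 -1.05  1.97 -0.98  0.91  0.22]
1.316 35.0 -140.0 1 -120.0 0.017 0.117 0.319 0.177 [-0.01  1.09 -0.11  0.94  0.62  1.94 -1.01] [ 1.08  0.61 -1.15  1.89 -0.7   0.9  -0.07]
1.862 45.0 -120.0 1 -120.0 0.016 0.438 0.103 0.197 [ 0.05  0.84 -0.27  1.32  0.76  1.62 -0.91] [ 1.33  0.62 -1.37  2.17 -1.1   0.56  0.55]
2.168 35.0 -140.0 -1 -180.0 0.017 0.027 0.375 0.148 [ 0.13  1.12 -0.42  0.93  0.83  2.03  2.05] [-0.28  0.41 -0.76  2.04  1.52  1.55 -0.12]
2.088 35.0 -120.0 1 -120.0 0.016 0.323 0.0 0.195 [-0.04  0.93 -0.2   1.24  0.82  1.74 -0.93] [ 0.88  0.18 -0.85  2.12 -1.27  0.81  0.45]
2.104 45.0 -180.0 -1 150.0 0.011 0.0 0.429 0.153 [0.13 1.17 0.07 0.69 0.08 2.06 1.76] [-0.81  0.51 -0.16  1.85  1.25  1.63 -0.34]
2.25 45.0 -160.0 -1 -180.0 0.019 0.016 0.128 0.167 [ 0.27  1.13 -0.52  0.83  0.67  2.04  1.82] [ 0.25  0.35 -1.21  2.29  1.84  1.33 -0.43]
2.654 45.0 -180.0 -1 -180.0 0.011 0.0 0.0 0.197 [0.13 1.17 0.07 0.69 0.08 2.06 1.76] [ 0.66  0.02 -1.35  2.42  2.06  0.76 -0.89]
2.735 35.0 -120.0 -1 -150.0 0.016 0.173 0.0 0.163 [-0.42  0.97  0.43  1.27  0.41  1.55  2.43] [ 0.06 -0.08 -0.75  2.42  1.98  0.6  -0.31]
13
real	0m4.075s
user	0m4.517s
sys	0m0.071s
```

```bash
cat > mv.py <<'E'
from h import *
import fk,plan
def rel(p,M,show=True):
    s=log();M0=R.from_quat(s['eef_rot']);p0=s['ee_pos']
    t=(M0.inv()*M).as_rotvec(degrees=True)/5;d=M0.inv().apply(p-p0)/.04
    n=max(np.linalg.norm(t)*5/7.16,np.linalg.norm(d)*40/41.7)
    q=s['joint_positions'];c=9
    for k in range(1,9):
        a=k/8;Mi=M0*R.from_rotvec(t*5*a,degrees=True);pi=p0+a*(p-p0)
        q,e=fk.ik(pi,Mi,q);c=min(c,plan.clear(Mi.apply(plan.PTS)+pi))
        if e[0]>2 or e[1]>1:print('IK',k,e)
    print('turn',t.round(2),'shift',d.round(2),'rows',round(n,1),'clear',round(c,3),'q',q.round(2),'marg',round(plan.marg(q),2))
E
python3 - <<'E'
from mv import *
M=plan.tool(np.radians(-120),np.radians(40),1)
z=M.apply([0,0,1])
rel(plan.TUM-.103*z,M)
E
```

```text
turn [ -9.29 -11.65  -5.8 ] shift [1.94 5.35 3.74] rows 11.2 clear 0.03 q [-0.05  0.91 -0.31  1.09  0.81  1.87 -0.89] marg 0.19
```

>>> drive_tool(
  series=[-9.3,-11.6,-5.8,1.94,5.35,3.74,1,-9.3,-11.6,-5.8,1.94,5.35,3.74,1,-9.3,-11.6,-5.8,1.94,5.35,3.74,1,-9.3,-11.6,-5.8,1.94,5.35,3.74,1,-9.3,-11.6,-5.8,1.94,5.35,3.74,1,-9.3,-11.6,-5.8,1.94,5.35,3.74,1,-9.3,-11.6,-5.8,1.94,5.35,3.74,1,-9.3,-11.6,-5.8,1.94,5.35,3.74,1,-9.3,-11.6,-5.8,1.94,5.35,3.74,1,-9.3,-11.6,-5.8,1.94,5.35,3.74,1],
)

```text
time: 2.48
ee_pos: [0.6495, -0.1181, 0.1095]
eef_rot: [0.822, 0.426, -0.339, 0.166]
ft_force: [0.2, 0.3, 0.3]
width: 0.0868
grip_force: 0.0
```

```bash
python3 - <<'E'
from mv import *
print(abs(fk.RES).max())
M=plan.tool(np.radians(-120),np.radians(40),1)
rel(plan.TUM-.103*M.apply([0,0,1]),M)
E
```

```text
2.220446049250313e-16
turn [-0.95 -1.14 -0.63] shift [ 0.09 -0.05 -0.14] rows 1.1 clear 0.03 q [-0.06  0.91 -0.29  1.09  0.8   1.86 -0.89] marg 0.2
```

>>> drive_tool(
  series=[-1,-1.1,-0.6,0.1,0,-0.1,1,-1,-1.1,-0.6,0.1,0,-0.1,1,-1,-1.1,-0.6,0.1,0,-0.1,1],
)

```text
time: 2.73
ee_pos: [0.6517, -0.111, 0.1083]
eef_rot: [0.786, 0.454, -0.363, 0.211]
ft_force: [-0.2, -0.8, 0.6]
width: 0.0867
grip_force: 0.0
```

```bash
python3 - <<'E'
from mv import *
M=plan.tool(np.radians(-120),np.radians(40),1)
c=get_calibration('wrist');save('wrist','w1.png')
print(w2px('wrist',[[.612,-.18,.07],[.612,-.18,0]],c))
import pickle;pickle.dump(c,open('wc1.pkl','wb'))
rel(plan.TUM-.003*M.apply([0,0,1]),M)
E
```

```text
[[275.23562972 231.43370034]
 [275.23587548 160.36578014]]
turn [ 0.01 -0.09 -0.06] shift [-0.03 -0.04  2.45] rows 2.4 clear 0.016 q [ 0.04  0.89 -0.28  1.28  0.82  1.7  -0.94] marg 0.36
```

View pics/w1.png

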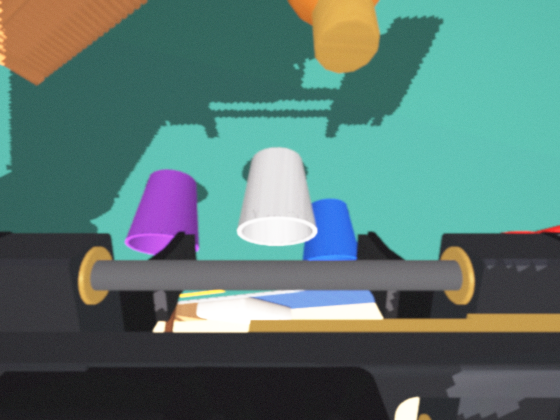

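The wrist view shows the tumbler rim centred at (278,231), against a predicted (275,231). It lies between the fingers, so I go ahead and grasp.

>>> drive_tool(
  series=[0,0,0,0,0,0.8,1,0,0,0,0,0,1.6,1,0,0,0,0,0,2.2,1,0,0,0,0,0,2.5,1,0,0,0,0,0,2.5,1],
  grip_force=20,
)

```text
time: 3.2
ee_pos: [0.6126, -0.1842, 0.0449]
eef_rot: [0.789, 0.449, -0.364, 0.21]
ft_force: [-0.3, -1.3, 1.0]
width: 0.0868
grip_force: 0.0
```

>>> drive_tool(
  series=[0,0,0,0,0,0,-1,0,0,0,0,0,0,-1,0,0,0,0,0,0,-1,0,0,0,0,0,0,-1,0,0,0,0,0,0,-1,0,0,0,0,0,0,-1,0,0,0,0,0,0,-1,0,0,0,0,0,0,-1],
  grip_force=20,
)

```text
time: 3.87
ee_pos: [0.6146, -0.1795, 0.046]
eef_rot: [0.788, 0.452, -0.362, 0.211]
ft_force: [-0.2, 2.9, 4.9]
width: 0.0606
grip_force: 19.4
```

```bash
python3 - <<'E'
from mv import *
s=telemetry.read_state();M=R.from_quat(s['eef_rot']);p=s['ee_pos']
print(p,M.as_matrix().round(3))
print('lift');rel(p+[0,0,.17],M)
print('carry');rel(np.array([.60,.06,.25]),M)
E
```

```text
[ 0.61459368 -0.17954484  0.04597684] [[ 0.33   0.865 -0.379]
 [ 0.559 -0.502 -0.66 ]
 [-0.761  0.006 -0.649]]
lift
turn [0. 0. 0.] shift [-3.23  0.02 -2.76] rows 4.1 clear 0.018 q [ 0.04  0.71 -0.29  1.19  0.81  1.88 -0.77] marg 0.18
carry
turn [0. 0. 0.] shift [-0.66 -3.29 -7.12] rows 7.6 clear 0.017 q [-0.46  0.77  0.04  1.01  0.5   2.06 -0.88] marg 0.0
```

>>> drive_tool(
  series=[0,0,0,-0.5,0,-0.4,-1,0,0,0,-1.2,0,-1,-1,0,0,0,-2,0,-1.7,-1,0,0,0,-2.8,0,-2.4,-1,0,0,0,-3.2,0,-2.75,-1,0,0,0,-3.2,0,-2.75,-1],
)

```text
time: 4.37
ee_pos: [0.6157, -0.1789, 0.22]
eef_rot: [0.789, 0.451, -0.358, 0.213]
ft_force: [1.5, 0.9, -1.5]
width: 0.0601
grip_force: 19.8
```

```bash
python3 - <<'E'
from mv import *
s=telemetry.read_state();print(s['width'],s['ft_force'],s['ee_pos'])
M=plan.tool(np.radians(-120),np.radians(40),1)
def pose(c,a):
    Mp=R.from_rotvec([np.radians(a),0,0])*M; return np.array(c)-Mp.apply([0,0,.003]),Mp
for c,a in[((.585,.0,.25),30),((.558,.225,.245),40),((.558,.225,.245),60)]:
    print(c,a);rel(*pose(c,a))
E
```

```text
0.0601205146731515 [ 1.5321946   0.87642987 -1.53064906] [ 0.61568327 -0.17892558  0.22002011]
(0.585, 0.0, 0.25) 30
turn [ 2.04  5.05 -2.41] shift [ 1.64 -2.89 -3.22] rows 4.4 clear 0.117 q [ 0.09  0.61 -0.47  1.12  0.39  1.93 -0.72] marg 0.13
(0.558, 0.225, 0.245) 40
turn [ 2.7   6.78 -3.16] shift [ 4.65 -6.3  -6.59] rows 9.8 clear 0.113 q [-0.1   0.66 -0.58  1.05  0.2   1.89 -0.99] marg 0.17
(0.558, 0.225, 0.245) 60
turn [ 4.01 10.25 -4.67] shift [ 4.63 -6.28 -6.57] rows 9.8 clear 0.11 q [ 0.13  0.61 -0.66  1.18 -0.03  1.72 -0.78] marg 0.34
```

>>> drive_tool(
  series=[1,2.5,-1.2,1.6,-2.4,-2.6,-1,2,5,-2.3,3.2,-4.5,-4.8,-1,2.7,6.8,-3.2,4.65,-6.3,-6.6,-1,2.7,6.8,-3.2,4.65,-6.3,-6.6,-1,2.7,6.8,-3.2,4.65,-6.3,-6.6,-1,2.7,6.8,-3.2,4.65,-6.3,-6.6,-1,2.7,6.8,-3.2,4.65,-6.3,-6.6,-1,2.7,6.8,-3.2,4.65,-6.3,-6.6,-1,2.7,6.8,-3.2,4.65,-6.3,-6.6,-1,2.7,6.8,-3.2,4.65,-6.3,-6.6,-1],
)

```text
time: 5.2
ee_pos: [0.5565, 0.2285, 0.2416]
eef_rot: [0.808, 0.552, -0.193, -0.074]
ft_force: [0.6, 0.5, -1.8]
width: 0.0602
grip_force: 19.7
```

```bash
python3 - <<'E'
from mv import *
s=telemetry.read_state();print(s['width'],s['ft_force'],s['ee_pos'],s['joint_positions'])
M=plan.tool(np.radians(-120),np.radians(40),1)
def pose(c,a):
    Mp=R.from_rotvec([np.radians(a),0,0])*M; return np.array(c)-Mp.apply([0,0,.003]),Mp
for c,a in[((.558,.225,.245),40),((.558,.222,.23),80),((.558,.222,.205),95),((.558,.222,.2),115),((.558,.222,.2),120)]:
    p,Mp=pose(c,a);print(c,a,(Mp.apply(plan.PTS)+p)[:,2].min());rel(p,Mp)
E
```

```text
0.06022062709763213 [ 0.56065082  0.49518862 -1.84993544] [0.55645312 0.22854775 0.24156125] [-0.10118566  0.67062496 -0.57431264  1.05866279  0.19420335  1.88817859
 -0.98598871]
(0.558, 0.225, 0.245) 40 0.20587799704036125
turn [-0.12  0.03  0.06] shift [-0.09  0.04 -0.16] rows 0.2 clear 0.183 q [-0.1   0.66 -0.57  1.05  0.2   1.89 -0.99] marg 0.17
(0.558, 0.222, 0.23) 80 0.1814703565944233
turn [ 2.43  6.95 -3.04] shift [-0.11  0.21  0.2 ] rows 5.6 clear 0.16 q [ 0.36  0.64 -0.75  1.3  -0.24  1.58 -0.53] marg 0.48
(0.558, 0.222, 0.205) 95 0.15660236947307893
turn [ 3.39  9.54 -4.21] shift [0.02 0.43 0.79] rows 7.7 clear 0.126 q [ 0.5   0.74 -0.81  1.38 -0.37  1.5  -0.33] marg 0.56
(0.558, 0.222, 0.2) 115 0.142700439987288
turn [ 4.67 13.   -5.76] shift [0.04 0.48 0.92] rows 10.5 clear 0.099 q [ 0.63  0.92 -0.88  1.41 -0.5   1.49 -0.09] marg 0.57
(0.558, 0.222, 0.2) 120 0.1393321743916186
turn [ 4.99 13.86 -6.15] shift [0.04 0.48 0.93] rows 11.2 clear 0.086 q [ 0.65  0.97 -0.9   1.42 -0.53  1.49 -0.04] marg 0.57
```

>>> drive_tool(
  series=[0.7,1.9,-0.8,0,0.1,0.1,-1,1.2,3.5,-1.5,0,0.1,0.1,-1,1.8,5.2,-2.3,0,0.2,0.2,-1,2.4,7,-3,0,0.2,0.3,-1,2.8,8,-3.5,0,0.3,0.5,-1,3.1,8.8,-3.9,0,0.4,0.7,-1,3.4,9.5,-4.2,0,0.45,0.8,-1,3.4,9.5,-4.2,0,0.45,0.8,-1],
)

```text
time: 5.87
ee_pos: [0.561, 0.2125, 0.204]
eef_rot: [0.688, 0.573, 0.087, -0.437]
ft_force: [0.2, -0.4, -2.6]
width: 0.0602
grip_force: 19.4
```

```bash
python3 - <<'E'
from mv import *
s=telemetry.read_state();print(s['width'],s['ee_pos'])
M=plan.tool(np.radians(-120),np.radians(40),1)
def pose(c,a):
    Mp=R.from_rotvec([np.radians(a),0,0])*M; return np.array(c)-Mp.apply([0,0,.003]),Mp
for c,a in[((.558,.222,.2),105),((.558,.222,.2),118)]:
    rel(*pose(c,a))
E
```

```text
0.06017473797289292 [0.56101176 0.21246294 0.20396225]
turn [ 0.66  1.7  -0.83] shift [ 0.07 -0.    0.18] rows 1.4 clear 0.114 q [ 0.57  0.82 -0.85  1.4  -0.44  1.48 -0.2 ] marg 0.58
turn [ 1.5   3.95 -1.82] shift [0.06 0.01 0.19] rows 3.2 clear 0.092 q [ 0.64  0.95 -0.89  1.42 -0.52  1.49 -0.06] marg 0.57
```

>>> drive_tool(
  series=[0.3,0.8,-0.4,0.05,0,0.1,-1,0.6,1.6,-0.8,0.05,0,0.2,-1,0.9,2.3,-1,0.05,0,0.2,-1,1.1,2.9,-1.3,0.05,0,0.2,-1,1.3,3.4,-1.6,0.05,0,0.2,-1,1.5,4,-1.8,0.05,0,0.2,-1,1.5,4,-1.8,0.05,0,0.2,-1,1.5,4,-1.8,0.05,0,0.2,-1,1.5,4,-1.8,0.05,0,0.2,-1,1.5,4,-1.8,0.05,0,0.2,-1],
)

```text
time: 6.7
ee_pos: [0.5582, 0.2235, 0.2044]
eef_rot: [0.585, 0.549, 0.199, -0.563]
ft_force: [0.0, 0.0, -0.1]
width: 0.0017
grip_force: 0.0
```

```bash
python3 - <<'E'
from mv import *
a=cv2.cvtColor(camera('scene'),cv2.COLOR_RGB2BGR)[70:230,220:440];b=cv2.cvtColor(camera('top'),cv2.COLOR_RGB2BGR)[110:310,100:310]
a=cv2.resize(a,(550,400));b=cv2.resize(b,(420,400))
o=np.hstack([a[:,75:455],b]);cv2.imwrite('pics/pour.png',o)
s=telemetry.read_state();print(s['ft_force'],s['ee_pos'])
E
```

```text
[0.71645688 0.41076193 0.45983346] [0.55815288 0.22344897 0.20434138]
```

View pics/pour.png

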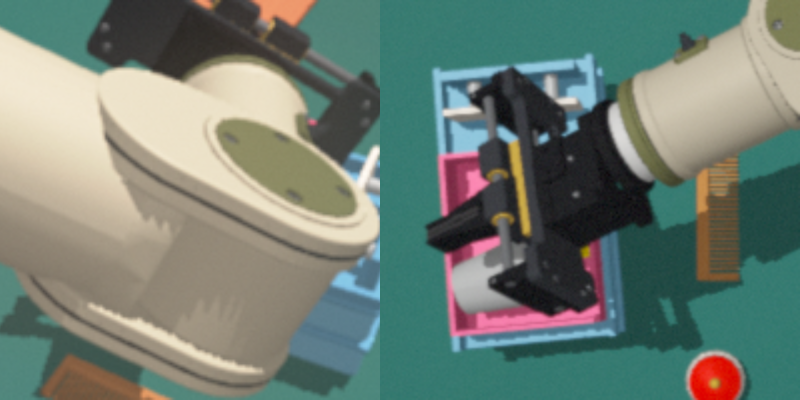

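The tumbler slipped out mouth-first along its taper and now lies in the tier at about (490,280) in the right half. I raise the arm clear and look again.

```bash
python3 - <<'E'
from mv import *
s=telemetry.read_state();M=R.from_quat(s['eef_rot']);p=s['ee_pos']
rel(p+[0,0,.12],M)
# hover: tool tilted down at a side location
M2=plan.tool(np.radians(90),np.radians(75),1)
for f in(1,-1):
  for y in(0,.0):
    M2=plan.tool(np.radians(60),np.radians(75),f);rel(np.array([.50,-.10,.34]),M2)
E
```

```text
turn [0. 0. 0.] shift [ 2.55 -1.32 -0.86] rows 2.9 clear 0.111 q [ 0.66  0.81 -0.96  1.36 -0.6   1.59 -0.2 ] marg 0.47
IK 8 (np.float64(12.69664599527677), np.float64(3.4770925367662926))
turn [ 11.59 -13.6  -27.74] shift [-0.95 -4.67 -7.51] rows 23.0 clear 0.129 q [ 1.46  0.34 -1.47  1.51  0.11  1.52  2.6 ] marg 0.0
IK 8 (np.float64(12.69664599527677), np.float64(3.4770925367662926))
turn [ 11.59 -13.6  -27.74] shift [-0.95 -4.67 -7.51] rows 23.0 clear 0.129 q [ 1.46  0.34 -1.47  1.51  0.11  1.52  2.6 ] marg 0.0
turn [-9.92 -8.46  3.18] shift [-0.95 -4.67 -7.51] rows 9.4 clear 0.116 q [ 1.02  0.03 -0.74  1.59 -0.23  1.46 -0.23] marg 0.53
turn [-9.92 -8.46  3.18] shift [-0.95 -4.67 -7.51] rows 9.4 clear 0.116 q [ 1.02  0.03 -0.74  1.59 -0.23  1.46 -0.23] marg 0.53
```

>>> drive_tool(
  series=[0,0,0,0.85,-0.45,-0.3,-1,0,0,0,1.7,-0.9,-0.6,-1,0,0,0,2.5,-1.3,-0.9,-1,-9.9,-8.5,3.2,-0.95,-4.7,-7.5,0,-9.9,-8.5,3.2,-0.95,-4.7,-7.5,0,-9.9,-8.5,3.2,-0.95,-4.7,-7.5,1,-9.9,-8.5,3.2,-0.95,-4.7,-7.5,1,-9.9,-8.5,3.2,-0.95,-4.7,-7.5,1,-9.9,-8.5,3.2,-0.95,-4.7,-7.5,1,-9.9,-8.5,3.2,-0.95,-4.7,-7.5,1],
)

```text
time: 7.63
ee_pos: [0.5047, -0.0678, 0.3391]
eef_rot: [0.816, 0.526, 0.138, -0.197]
ft_force: [1.3, -0.4, -0.7]
width: 0.0392
grip_force: 0.0
```

```bash
python3 - <<'E'
from mv import *
a=cv2.cvtColor(camera('scene'),cv2.COLOR_RGB2BGR)[80:220,260:430];b=cv2.cvtColor(camera('top'),cv2.COLOR_RGB2BGR)[132:292,115:230]
a=cv2.resize(a,None,fx=2.3,fy=2.3,interpolation=cv2.INTER_CUBIC);b=cv2.resize(b,None,fx=3.5,fy=3.5,interpolation=cv2.INTER_CUBIC)
o=np.zeros((600,800,3),np.uint8);o[:560,:b.shape[1]]=b;o[:a.shape[0],405:405+a.shape[1]]=a
cv2.imwrite('pics/after.png',o[:,:800])
E
```

View pics/after.png

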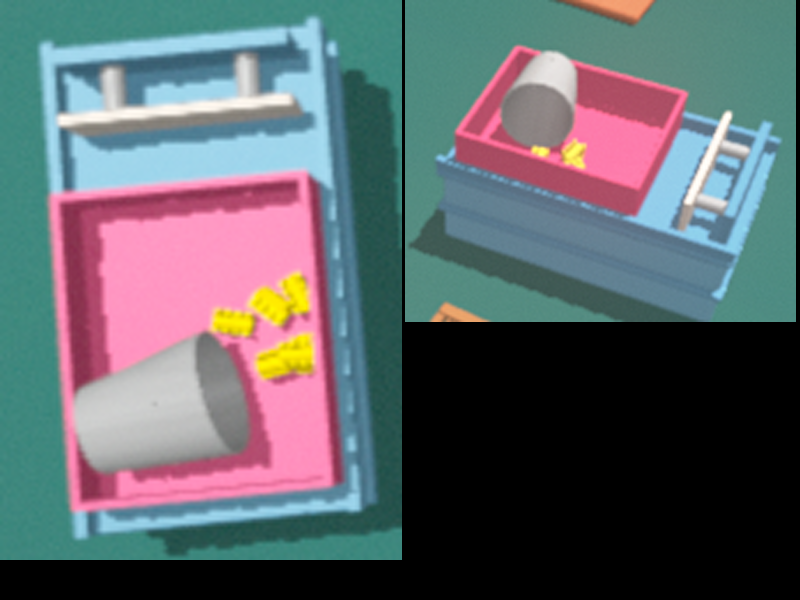

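The top crop shows five yellow clips in the tier around (233,320) to (298,352). The tumbler lies with its rim at (222,392) and its foot at (88,432). The sixth clip may be hidden.

```bash
python3 - <<'E'
from mv import *
np.set_printoptions(precision=4,suppress=True)
o=np.array([115,132]);f=lambda l:np.array(l)/3.5+o
a=px2w('top',f([(222,392)]),.121)[0];b=px2w('top',f([(88,432)]),.113)[0]
print('rim',a,'foot',b,np.linalg.norm(a-b),np.degrees(np.arctan2(*(a-b)[[1,0]])))
T=px2w('top',f([(50,197),(310,176),(340,484),(75,510)]),.124);print('tier',T[:,:2],T.mean(0))
for n in('top','scene'):
    im=camera(n);h=cv2.cvtColor(im,cv2.COLOR_RGB2HSV)
    m=cv2.inRange(h,(25,150,90),(35,255,255))
    k,l,st,ce=cv2.connectedComponentsWithStats(m)
    print(n,[(s[4],c.round(0).tolist()) for s,c in zip(st[1:],ce[1:]) if s[4]>5])
    box={'top':(150,200,215,260),'scene':(290,95,350,160)}[n]
    cv2.imwrite(f'pics/z_{n}.png',cv2.resize(cv2.cvtColor(im,cv2.COLOR_RGB2BGR)[box[1]:box[3],box[0]:box[2]],(390,390),interpolation=cv2.INTER_CUBIC))
cv2.imwrite('pics/z.png',np.hstack([cv2.imread('pics/z_top.png'),cv2.imread('pics/z_scene.png')]))
E
```

```text
rim [0.5372 0.1592 0.121 ] foot [0.5168 0.2284 0.113 ] 0.07260718780144407 -73.55814530360806
tier [[0.6353 0.2477]
 [0.6466 0.1164]
 [0.4916 0.0986]
 [0.4783 0.2304]] [0.5629 0.1733 0.124 ]
top [(np.int32(122), [195.0, 217.0]), (np.int32(62), [181.0, 224.0]), (np.int32(120), [197.0, 234.0])]
scene [(np.int32(6), [226.0, 12.0]), (np.int32(90), [268.0, 24.0]), (np.int32(85), [319.0, 38.0]), (np.int32(247), [440.0, 74.0]), (np.int32(37), [333.0, 147.0]), (np.int32(9), [319.0, 145.0])]
```

View pics/z.png

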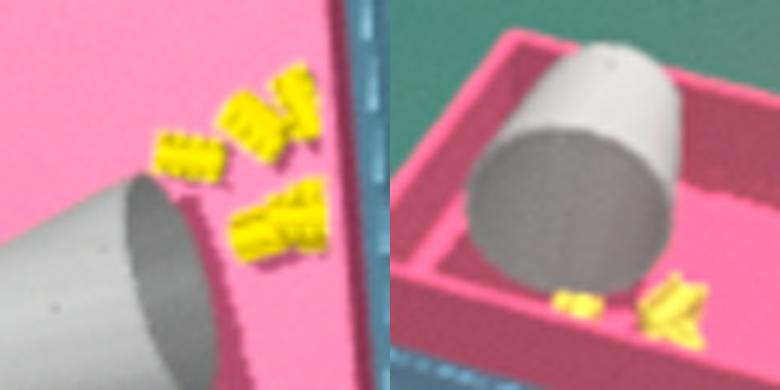

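```bash
cat > re.txt <<'E'
E
cat > pinch.py <<'E'
from mv import *
az=np.radians(-73.6);el=np.radians(8)
u=np.array([np.cos(az)*np.cos(el),np.sin(az)*np.cos(el),np.sin(el)]);w0=np.array([-np.sin(az),np.cos(az),0]);up=np.cross(w0,-u)
up*=np.sign(up[2]);ph=np.radians(10);w=w0*np.cos(ph)+up*np.sin(ph)
rim=np.array([.537,.159,.121]);G=rim-.013*u+.0315*w
dep=np.radians(55)
z=np.array([-np.cos(az)*np.cos(dep),-np.sin(az)*np.cos(dep),-np.sin(dep)]);z-=w*(z@w);z/=np.linalg.norm(z)
def pm(fl):
    y=w*fl;return R.from_matrix(np.c_[np.cross(y,z),y,z])
# cup frame: z=mouth axis, x=w
C=R.from_matrix(np.c_[w,np.cross(u,w),u])
E
python3 - <<'E'
from pinch import *
print(G,z)
q0=telemetry.read_state()['joint_positions']
for fl in(1,-1):
    M=pm(fl);p=G-.003*z;W=M.apply(plan.PTS)+p
    low=M.apply(plan.PTS[:315])+p;i=low[:,2].argmin();print('fl',fl,'bodymin',low[i],'tips',W[:,2].min())
    q,e=fk.ik(p,M,q0);q1,e1=fk.ik(p+.04*u+[0,0,.005],M,q0)
    print(e,e1,q.round(2),plan.marg(q),plan.marg(q1))
    rel=C.inv()*M; g=C.inv().apply(G-(rim-.035*u))   # grasp point in cup frame (mid origin)
    for loc in[(.612,-.18),(.60,-.12),(.5,-.06),(.62,-.08),(.45,-.22)]:
      for a in range(-180,180,15):
        Cu=R.from_euler('z',a,degrees=True);Mu=Cu*rel;pu=np.array([*loc,.037])+Cu.apply(g)-Mu.apply([0,0,.003])
        W=Mu.apply(plan.PTS)+pu;c=plan.clear(W)
        q2,e2=fk.ik(pu,Mu,q)
        if e2[0]<2 and e2[1]<1 and c>.01 and plan.marg(q2)>.15:print(loc,a,'c',round(c,3),'dq',abs(q2-q).max().round(2),q2.round(2),round(plan.marg(q2),2),'W',W[:,2].min().round(3))
E
```

```text
[0.56290965 0.18083865 0.12460743] [-0.0431803   0.59330031 -0.80382224]
fl 1 bodymin [0.4889159  0.09396943 0.12791108] tips 0.09215683463196303
(np.float64(0.003928252079980178), np.float64(0.000427726610980912)) (np.float64(0.00016100090964784176), np.float64(4.822650721328829e-05)) [ 0.74  0.58 -0.98  1.72 -0.19  1.03  0.32] 0.48716736134333094 0.492384588165529
(0.612, -0.18) -45 c 0.025 dq 1.25 [ 0.04  0.98 -0.15  1.02  0.63  1.81 -0.93] 0.25 W 0.037
(0.612, -0.18) -30 c 0.037 dq 1.17 [ 0.03  0.88 -0.22  1.21  0.77  1.66 -0.85] 0.4 W 0.037
(0.612, -0.18) -15 c 0.033 dq 1.1 [ 0.05  0.78 -0.31  1.4   0.91  1.53 -0.79] 0.53 W 0.037
(0.612, -0.18) 0 c 0.021 dq 1.25 [ 0.12  0.69 -0.42  1.6   1.07  1.39 -0.73] 0.67 W 0.037
(0.6, -0.12) -45 c 0.034 dq 1.33 [-0.01  0.96 -0.18  1.06  0.6   1.83 -1.02] 0.23 W 0.037
(0.6, -0.12) -30 c 0.023 dq 1.24 [-0.03  0.87 -0.25  1.23  0.74  1.7  -0.93] 0.36 W 0.037
(0.6, -0.12) -15 c 0.017 dq 1.17 [-0.01  0.78 -0.34  1.42  0.88  1.58 -0.85] 0.48 W 0.037
(0.6, -0.12) 30 c 0.011 dq 1.53 [ 0.26  0.52 -0.68  1.96  1.34  1.16 -0.67] 0.46 W 0.037
(0.5, -0
[... 1308 characters left out ...]
77 -0.73  1.16 -2.44] 0.16377846548347375 0.19988521510988733
(0.62, -0.08) 150 c 0.014 dq 2.99 [ 0.69  0.49 -0.25  1.89 -0.9   0.96  0.55] 0.37 W 0.037
(0.62, -0.08) 165 c 0.011 dq 2.91 [ 0.91  0.66 -0.55  1.69 -0.54  1.09  0.48] 0.73 W 0.037
(0.45, -0.22) -180 c 0.012 dq 3.31 [ 1.02  0.65 -0.31  1.64 -0.4   1.47  0.88] 0.59 W 0.037
(0.45, -0.22) -165 c 0.011 dq 3.19 [ 1.22  0.85 -0.76  1.48 -0.02  1.59  0.76] 0.47 W 0.037
(0.45, -0.22) 135 c 0.023 dq 3.24 [ 0.77  0.32  0.15  2.14 -1.    1.1   0.8 ] 0.27 W 0.037
(0.45, -0.22) 150 c 0.022 dq 3.27 [ 0.9   0.43 -0.02  1.97 -0.8   1.23  0.83] 0.45 W 0.037
(0.45, -0.22) 165 c 0.016 dq 3.29 [ 0.99  0.54 -0.18  1.8  -0.59  1.35  0.85] 0.62 W 0.037
```

```bash
python3 - <<'E'
from pinch import *
M=pm(1);p=G-.003*z+[0,0,.003]
rel(p+.05*u+[0,0,.06],M)
s=telemetry.read_state();print(p,p+.05*u+[0,0,.06])
print('then down (tool units)',M.inv().apply([0,0,-.06])/.04,'in',M.inv().apply(-.05*u)/.04)
E
```

```text
turn [ 0.73  1.68 -8.84] shift [3.14 0.48 5.47] rows 6.3 clear 0.117 q [ 0.8   0.53 -0.98  1.61 -0.22  1.21  0.34] marg 0.49
[0.56303919 0.17905875 0.1300189 ] [0.57701888 0.13155985 0.19697756]
then down (tool units) [-0.85421037 -0.25793737  1.20573337] in [ 9.07652811e-01 -7.05618634e-17  8.59457023e-01]
```

>>> drive_tool(
  series=[0.7,1.7,-8.8,3.1,0.5,5.4,-0.4,0.7,1.7,-8.8,3.1,0.5,5.4,-0.4,0.7,1.7,-8.8,3.1,0.5,5.4,-0.4,0.7,1.7,-8.8,3.1,0.5,5.4,-0.4,0.7,1.7,-8.8,3.1,0.5,5.4,-0.4,0.7,1.7,-8.8,3.1,0.5,5.4,-0.4,0.7,1.7,-8.8,3.1,0.5,5.4,-0.4,0.7,1.7,-8.8,3.1,0.5,5.4,-0.4,0.7,1.7,-8.8,3.1,0.5,5.4,-0.4,0.7,1.7,-8.8,3.1,0.5,5.4,-0.4],
)

```text
time: 8.67
ee_pos: [0.5772, 0.1286, 0.1985]
eef_rot: [0.54, 0.78, 0.246, -0.197]
ft_force: [0.2, 0.8, -0.4]
width: 0.0268
grip_force: 0.0
```

```bash
python3 - <<'E'
from pinch import *
M=pm(1);p=G-.003*z+[0,0,.003]
c=get_calibration('wrist');im=cv2.cvtColor(camera('wrist'),cv2.COLOR_RGB2BGR)
# predicted rim circle
e1,e2=w0,up
P=[rim+.033*(np.cos(t)*e1+np.sin(t)*e2) for t in np.linspace(0,2*np.pi,40)]
for x in w2px('wrist',P,c):cv2.circle(im,tuple(int(v) for v in x),1,(255,0,0),-1)
for x in w2px('wrist',[G],c):cv2.circle(im,tuple(int(v) for v in x),3,(0,255,0),-1)
cv2.imwrite('pics/w2.png',im)
print(telemetry.read_state()['width'])
rel(p+.05*u+[0,0,.06],M);rel(p+.05*u,M)
E
```

```text
0.026070809178780963
turn [ 0.05 -0.03 -0.06] shift [0.04 0.01 0.08] rows 0.1 clear 0.117 q [ 0.81  0.53 -0.98  1.61 -0.22  1.21  0.34] marg 0.49
turn [ 0.05 -0.03 -0.06] shift [-0.82 -0.25  1.29] rows 1.5 clear 0.084 q [ 0.78  0.59 -0.95  1.66 -0.18  1.11  0.37] marg 0.52
```

View pics/w2.png

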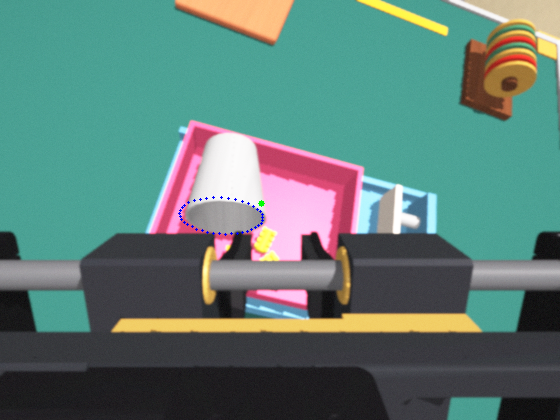

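The predicted rim (blue ring centred at (222,215)) matches the picture, so I go down, in and pinch the wall.

>>> drive_tool(
  series=[0,0,0,-0.4,-0.1,0.6,-0.4,0,0,0,-0.8,-0.25,1.25,-0.4,0,0,0,-0.8,-0.25,1.25,-0.4,0,0,0,-0.5,-0.25,1.6,-0.4,0,0,0,-0.2,-0.25,1.85,-0.4,0,0,0,0.1,-0.25,2.1,-0.4,0,0,0,0.1,-0.25,2.1,-0.4,0,0,0,0.1,-0.25,2.1,-0.4],
  grip_force=45,
)

```text
time: 9.38
ee_pos: [0.5624, 0.1798, 0.1323]
eef_rot: [0.539, 0.782, 0.246, -0.196]
ft_force: [1.0, -0.4, -0.7]
width: 0.0258
grip_force: 0.1
```

>>> drive_tool(
  series=[0,0,0,0,0,0,-1,0,0,0,0,0,0,-1,0,0,0,0,0,0,-1,0,0,0,0,0,0,-1,0,0,0,0,0,0,-1,0,0,0,0,0,0,-1],
  grip_force=45,
)

```text
time: 9.88
ee_pos: [0.5628, 0.1784, 0.131]
eef_rot: [0.54, 0.781, 0.246, -0.196]
ft_force: [-0.0, -1.5, -1.3]
width: 0.0026
grip_force: 41.9
```

```bash
python3 - <<'E'
from pinch import *
s=telemetry.read_state();print(s['width'],s['grip_force'],s['ft_force'],s['ee_pos'])
M=R.from_quat(s['eef_rot']);p=s['ee_pos']
print('up',M.inv().apply([0,0,.08])/.04, 'rot axis (mouth down) tool', M.inv().apply(np.cross(u,[0,0,-1])))
E
```

```text
0.002631318897105059 41.915431405068375 [-0.00830005 -1.5404596  -1.33488214] [0.56278441 0.17841236 0.13104625]
up [ 1.14488262  0.34409642 -1.60338437] rot axis (mouth down) tool [-0.11440814  0.97532311  0.12761837]
```

>>> drive_tool(
  series=[0,0,0,0.3,0.1,-0.45,-1,0,0,0,0.7,0.2,-1,-1,0,0,0,1.1,0.35,-1.6,-1,0,2,0,1.4,0.4,-2,-1,0,3.5,0,1.4,0.4,-2,-1,0,5,0,1.4,0.4,-2,-1,0,6,0,1.4,0.4,-2,-1,0,6,0,1.4,0.4,-2,-1,0,6,0,1.4,0.4,-2,-1],
)

```text
time: 10.63
ee_pos: [0.5621, 0.1766, 0.2279]
eef_rot: [0.459, 0.702, 0.377, -0.393]
ft_force: [-0.1, 0.0, -1.3]
width: 0.0025
grip_force: 42.0
```

```bash
python3 - <<'E'
from mv import *
s=telemetry.read_state();print(s['width'],s['grip_force'],s['ft_force'],s['ee_pos'])
a=cv2.cvtColor(camera('scene'),cv2.COLOR_RGB2BGR)[60:230,230:430]
b=cv2.cvtColor(camera('top'),cv2.COLOR_RGB2BGR)[132:292,115:230];c=cv2.cvtColor(camera('wrist'),cv2.COLOR_RGB2BGR)[60:320,100:440]
f=lambda i,w,h:cv2.resize(i,(w,h),interpolation=cv2.INTER_CUBIC)
o=np.vstack([np.hstack([f(a,400,300),f(c,400,300)]),np.hstack([f(b,216,300),f(b[60:140,50:],406,300),np.zeros((300,178,3),np.uint8)])])
cv2.imwrite('pics/lift.png',o)
for n in('top','scene','wrist'):
    h=cv2.cvtColor(camera(n),cv2.COLOR_RGB2HSV);m=cv2.inRange(h,(25,150,90),(35,255,255))
    k,l,st,ce=cv2.connectedComponentsWithStats(m)
    print(n,[(int(x[4]),c.round(0).tolist()) for x,c in zip(st[1:],ce[1:]) if x[4]>5])
E
```

```text
0.0024896717637182633 42.04000710917171 [-0.10279678  0.04485206 -1.29218998] [0.56210382 0.17657868 0.22794369]
top [(35, [190.0, 217.0])]
scene [(84, [268.0, 24.0]), (79, [319.0, 39.0]), (230, [440.0, 74.0]), (41, [334.0, 146.0]), (8, [320.0, 145.0])]
wrist [(255, [133.0, 108.0]), (175, [204.0, 131.0]), (564, [366.0, 183.0])]
```

View pics/lift.png

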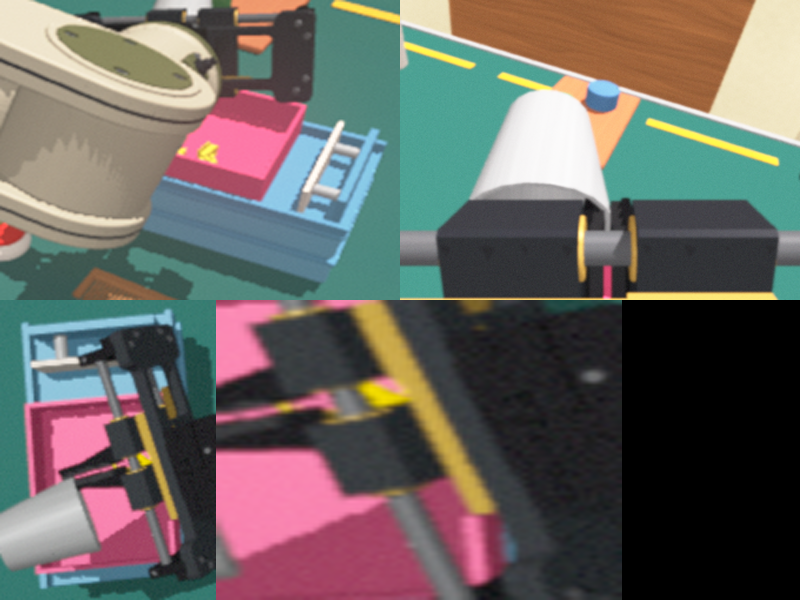

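The tumbler is pinched by the wall at its rim and tipped mouth-down over the tier. The tier floor is clear where it lay. I give it a short shake in case a clip is still inside.

>>> drive_tool(
  series=[0,1.4,0,0,0,0,-1,0,2.5,0,0,0,0,-1,0,1.6,0,0,0,0,-1,0,2.7,0,0,0,0,-1,0,1.6,0,0,0,0,-1,0,2.5,0,0,0,0,-1,0,2.5,0,0,0,0,-1],
)

```text
time: 11.52
ee_pos: [0.5618, 0.1777, 0.2292]
eef_rot: [0.413, 0.656, 0.425, -0.468]
ft_force: [-1.3, -0.1, -2.9]
width: 0.0022
grip_force: 43.6
```

```bash
python3 - <<'E'
from pinch import *
s=telemetry.read_state();print(s['width'],s['grip_force'],s['ft_force'],s['ee_pos'])
rl=C.inv()*pm(1);p0=np.array([.5628,.1784,.1310]);g=C.inv().apply(p0-(rim-.035*u))
print('g',g)
def up_pose(loc,zc,a):
    Cu=R.from_euler('z',a,degrees=True);return np.array([*loc,zc])+Cu.apply(g),Cu*rl
for loc,zc,a in[((.57,.12),.25,-10),((.58,.05),.25,-10),((.612,-.17),.22,-20),((.612,-.18),.036,-20),((.612,-.15),.22,0)]:
    print(loc,zc);p,M=up_pose(loc,zc,a);print(p,'Wmin',(M.apply(plan.PTS)+p)[:,2].min());rel(p,M)
E
```

```text
0.002205672237754681 43.58272732933983 [-1.29295654 -0.12878459 -2.89777421] [0.56180665 0.1777261  0.22918454]
g [0.0317618  0.00605561 0.02517568]
(0.57, 0.12) 0.25
[0.60233082 0.12044824 0.27517568] Wmin 0.2509727043678442
turn [  0.44 -24.78   7.17] shift [ 0.68  0.72 -1.85] rows 18.0 clear 0.152 q [-0.28  0.69 -0.53  1.11  0.84  2.06 -0.84] marg 0.0
(0.58, 0.05) 0.25
[0.61233082 0.05044824 0.27517568] Wmin 0.2509727043678442
turn [  0.44 -24.78   7.17] shift [ 0.37  0.44 -3.57] rows 18.0 clear 0.143 q [-0.16  0.64 -0.54  1.2   0.87  1.99 -0.78] marg 0.07
(0.612, -0.17) 0.22
[ 0.64391747 -0.17517276  0.24517568] Wmin 0.2209727043678442
turn [ -0.27 -24.46   9.52] shift [-1.34 -0.62 -8.95] rows 18.3 clear 0.121 q [ 0.11  0.66 -0.43  1.2   0.91  1.84 -0.64] marg 0.22
(0.612, -0.18) 0.036
[ 0.64391747 -0.18517276  0.06117568] Wmin 0.03697270436784417
turn [ -0.27 -24.46   9.52] shift [-5.81 -1.48 -8.26] rows 18.3 clear 0.033 q [ 0.05  0.82 -0.29  1.33  0.87  1.58 -0.81] marg 0.48
(0.612, -0.15) 0.22
[ 0.6437618  -0.14394439  0.24517568] Wmin 0.2209727043678442
turn [  1.14 -24.95   4.8 ] shift [-1.23 -0.39 -8.21] rows 17.8 clear 0.125 q [ 0.16  0.51 -0.56  1.46  1.    1.64 -0.52] marg 0.42
```

>>> drive_tool(
  series=[-0.3,-24.5,9.5,-1.3,-0.6,-9,-1,-0.3,-24.5,9.5,-1.3,-0.6,-9,-1,-0.3,-24.5,9.5,-1.3,-0.6,-9,-1,-0.3,-24.5,9.5,-1.3,-0.6,-9,-1,-0.3,-24.5,9.5,-1.3,-0.6,-9,-1,-0.3,-24.5,9.5,-1.3,-0.6,-9,-1,-0.3,-24.5,9.5,-1.3,-0.6,-9,-1,-0.3,-24.5,9.5,-1.3,-0.6,-9,-1,-0.3,-24.5,9.5,-1.3,-0.6,-9,-1,-0.3,-24.5,9.5,-1.3,-0.6,-9,-1],
)

```text
time: 12.35
ee_pos: [0.6456, -0.1854, 0.2522]
eef_rot: [0.714, 0.693, 0.023, -0.101]
ft_force: [0.9, -0.3, -1.9]
width: 0.0028
grip_force: 42.8
```

```bash
cat >> pinch.py <<'E'
rl=C.inv()*pm(1);g=np.array([.0318,.0061,.0252])
def up_pose(loc,zc,a):
    Cu=R.from_euler('z',a,degrees=True);return np.array([*loc,zc])+Cu.apply(g),Cu*rl
E
python3 - <<'E'
from pinch import *
s=telemetry.read_state();print(s['width'],s['joint_positions'].round(2))
rel(*up_pose((.612,-.17),.2,-20))
E
```

```text
0.002845278766708769 [ 0.65  0.63 -0.65  1.06  0.2   1.67  0.06]
turn [ -0.03 -10.98   4.13] shift [0.13 0.03 0.71] rows 8.2 clear 0.131 q [ 0.09  0.67 -0.39  1.22  0.89  1.8  -0.66] marg 0.26
```

>>> drive_tool(
  series=[0,-11,4.1,0.1,0,0.7,-1,0,-11,4.1,0.1,0,0.7,-1,0,-11,4.1,0.1,0,0.7,-1,0,-11,4.1,0.1,0,0.7,-1,0,-11,4.1,0.1,0,0.7,-1,0,-11,4.1,0.1,0,0.7,-1,0,-11,4.1,0.1,0,0.7,-1,0,-11,4.1,0.1,0,0.7,-1,0,-11,4.1,0.1,0,0.7,-1,0,-11,4.1,0.1,0,0.7,-1],
)

```text
time: 13.18
ee_pos: [0.642, -0.1647, 0.2222]
eef_rot: [0.748, 0.537, -0.322, 0.222]
ft_force: [0.7, 0.4, -0.2]
width: 0.0026
grip_force: 43.1
```

```bash
python3 - <<'E'
from pinch import *
s=telemetry.read_state();print(s['width'],s['joint_positions'].round(2),s['ft_force'])
P,M=up_pose((.612,-.17),.045,-20)
rel(P,M)
for n in('top','scene'):
    im=cv2.cvtColor(camera(n),cv2.COLOR_RGB2BGR);cv2.imwrite(f'pics/u_{n}.png',im)
    h=cv2.cvtColor(im,cv2.COLOR_BGR2HSV);m=cv2.inRange(h,(25,150,90),(35,255,255))
    k,l,st,ce=cv2.connectedComponentsWithStats(m)
    print(n,[(int(x[4]),c.round(0).tolist()) for x,c in zip(st[1:],ce[1:]) if x[4]>5])
c=get_calibration('wrist');cv2.imwrite('pics/u_w.png',cv2.cvtColor(camera('wrist'),cv2.COLOR_RGB2BGR))
f=lambda i,w,h:cv2.resize(i,(w,h),interpolation=cv2.INTER_CUBIC)
a=cv2.imread('pics/u_scene.png');b=cv2.imread('pics/u_top.png');w_=cv2.imread('pics/u_w.png')
cv2.imwrite('pics/u.png',np.vstack([np.hstack([f(a,400,300),f(w_,400,300)]),np.hstack([f(a[80:220,240:427],400,300),f(b[135:255,120:280],400,300)])]))
E
```

```text
0.0026071566537483057 [ 0.08  0.66 -0.39  1.24  0.88  1.8  -0.65] [ 0.74933505  0.37209549 -0.17809797]
turn [ 0.04 -0.11  0.26] shift [2.57 0.18 2.8 ] rows 3.7 clear 0.043 q [ 0.08  0.82 -0.37  1.32  0.91  1.63 -0.83] marg 0.43
top [(8, [176.0, 224.0])]
scene [(10, [226.0, 12.0]), (112, [268.0, 24.0]), (96, [319.0, 39.0]), (178, [458.0, 79.0])]
```

View pics/u.png

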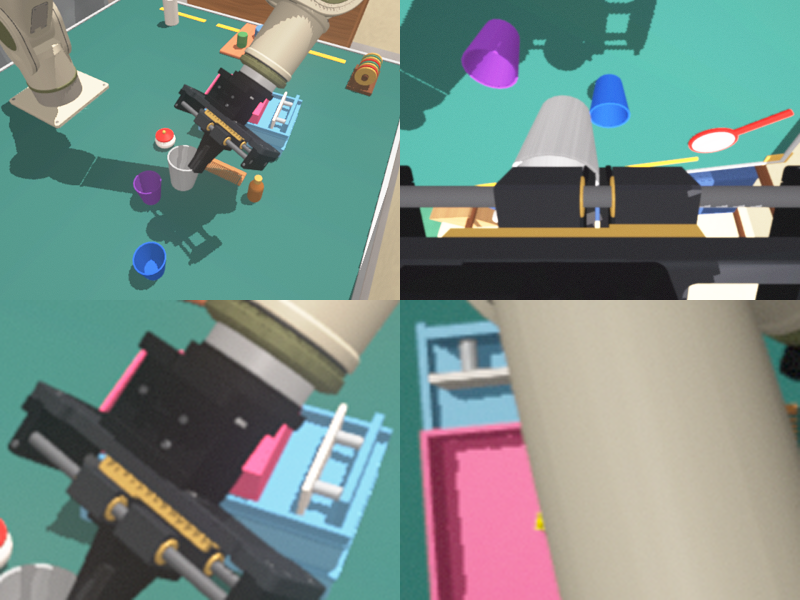

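The tumbler is upright with no yellow seen inside. I lower it to the trunk lid.

>>> drive_tool(
  series=[0,0,0.2,0.6,0,0.7,-1,0,0,0.2,1.2,0.1,1.4,-1,0,0,0.2,1.8,0.1,2,-1,0,0,0.2,2.3,0.15,2.5,-1,0,0,0.2,2.55,0.18,2.8,-1,0,0,0.2,2.55,0.18,2.8,-1,0,0,0.2,2.55,0.18,2.8,-1],
)

```text
time: 13.92
ee_pos: [0.6437, -0.1802, 0.073]
eef_rot: [0.754, 0.527, -0.32, 0.225]
ft_force: [1.0, -0.1, -0.8]
width: 0.0023
grip_force: 43.1
```

```bash
python3 - <<'E'
from pinch import *
s=telemetry.read_state();print(s['ft_force'],s['ee_pos'])
M=R.from_quat(s['eef_rot']);print('5mm down:',M.inv().apply([0,0,-.005])/.04)
# tumbler pixels in scene: grey mask axis
im=camera('scene');h=cv2.cvtColor(im,cv2.COLOR_RGB2HSV)
cu=R.from_quat(s['eef_rot'])*rl.inv();ctr=s['ee_pos']-cu.apply(g);print('axis',cu.apply([0,0,1]),ctr)
print(w2px('scene',[ctr,ctr+[0,0,.035],ctr-[0,0,.035]]))
E
```

```text
[ 0.98213308 -0.06972838 -0.80559568] [ 0.64370698 -0.1801648   0.07300217]
5mm down: [ 0.08999591 -0.00019458  0.08675078]
axis [-0.00451648 -0.00783507  0.99995911] [ 0.61185693 -0.17479527  0.04769936]
[[256.10557072 298.63932915]
 [254.65095964 287.96527951]
 [257.4479475  308.48979478]]
```

>>> drive_tool(
  series=[0,0,0,0.07,0,0.07,-1,0,0,0,0.12,0,0.12,-1,0,0,0,0.16,0,0.16,-1,0,0,0,0.18,0,0.18,-1,0,0,0,0.18,0,0.18,-1],
)

```text
time: 14.38
ee_pos: [0.6463, -0.1811, 0.0663]
eef_rot: [0.754, 0.526, -0.319, 0.229]
ft_force: [5.0, -3.3, 15.3]
width: 0.0027
grip_force: 45.0
```

>>> drive_tool(
  series=[0,0,0,0.02,0,0.02,-1,0,0,0,0.04,0,0.04,-1,0,0,0,0.04,0,0.04,-1],
)

```text
time: 14.63
ee_pos: [0.6471, -0.1819, 0.0657]
eef_rot: [0.754, 0.526, -0.319, 0.23]
ft_force: [6.4, -4.4, 22.4]
width: 0.0025
grip_force: 45.9
```

>>> drive_tool(
  series=[0,0,0,0.02,0,0.02,-1,0,0,0,0.035,0,0.035,-1,0,0,0,0.035,0,0.035,-1],
)

```text
time: 14.88
ee_pos: [0.6478, -0.1826, 0.0652]
eef_rot: [0.755, 0.525, -0.318, 0.231]
ft_force: [8.2, -4.4, 27.0]
width: 0.0025
grip_force: 46.6
```

>>> drive_tool(
  series=[0,0,0,-0.06,0,-0.06,-1,0,0,0,-0.11,0,-0.11,-1,0,0,0,-0.11,0,-0.11,-1,0,0,0,-0.11,0,-0.11,-1],
)

```text
time: 15.22
ee_pos: [0.6454, -0.18, 0.0669]
eef_rot: [0.754, 0.527, -0.319, 0.228]
ft_force: [4.6, -2.6, 9.4]
width: 0.0023
grip_force: 44.3
```

```bash
python3 - <<'E'
from pinch import *
s=telemetry.read_state();print(s['ft_force'],s['ee_pos'])
cu=R.from_quat(s['eef_rot'])*rl.inv();ctr=s['ee_pos']-cu.apply(g);print('axis',cu.apply([0,0,1]),ctr)
M=R.from_quat(s['eef_rot']);print('100mm up:',M.inv().apply([0,0,.1])/.04)
E
```

```text
[ 4.55091369 -2.55331267  9.40994203] [ 0.64540111 -0.18002667  0.06694593]
axis [-0.00873725 -0.00443122  0.99995201] [ 0.61364729 -0.17481135  0.04149037]
100mm up: [-1.80293909  0.01675983 -1.73179957]
```

>>> drive_tool(
  series=[0,0,0,-0.03,0,-0.03,-1,0,0,0,-0.03,0,-0.03,-1,0,0,0,-0.03,0,-0.03,-0.8,0,0,0,-0.03,0,-0.03,-0.6,0,0,0,-0.03,0,-0.03,-0.5,0,0,0,-0.03,0,-0.03,-0.5,0,0,0,-0.03,0,-0.03,-0.5,0,0,0,-0.03,0,-0.03,-0.5],
)

```text
time: 15.88
ee_pos: [0.6433, -0.1788, 0.0648]
eef_rot: [0.753, 0.528, -0.321, 0.225]
ft_force: [-1.0, 0.1, -0.0]
width: 0.0207
grip_force: 0.0
```

>>> drive_tool(
  series=[0,0,0,-0.3,0,-0.3,-0.5,0,0,0,-0.8,0,-0.77,-0.5,0,0,0,-1.4,0,-1.35,-0.5,0,0,0,-2.2,0,-2.1,-0.5,0,0,0,-2.9,0,-2.8,-0.5,0,0,0,-3.2,0,-3.1,-0.5,0,0,0,-3.2,0,-3.1,-0.5],
)

```text
time: 16.47
ee_pos: [0.645, -0.178, 0.2504]
eef_rot: [0.755, 0.527, -0.317, 0.227]
ft_force: [-0.5, -0.2, 0.6]
width: 0.0215
grip_force: 0.0
```

```bash
cat > chk.py <<'E'
from mv import *
s=telemetry.read_state();print(s['time'],s['width'],s['ft_force'],s['ee_pos'],s['joint_positions'].round(2))
for n in('top','scene'):
    im=camera(n);h=cv2.cvtColor(im,cv2.COLOR_RGB2HSV)
    for nm,m in(('yel',cv2.inRange(h,(25,150,90),(35,255,255))),('grey',cv2.inRange(h,(0,0,70),(179,35,255)))):
        k,l,st,ce=cv2.connectedComponentsWithStats(m)
        print(n,nm,[(x.tolist(),c.round(1).tolist()) for x,c in zip(st[1:],ce[1:]) if x[4]>(5 if nm=='yel' else 300)])
E
python3 chk.py
```

```text
16.4667 0.02146567160325853 [-0.53449372 -0.15176068  0.60543356] [ 0.64496962 -0.17799042  0.25039802] [ 0.09  0.64 -0.38  1.2   0.88  1.82 -0.63]
top yel [([175, 221, 8, 7, 44], [178.6, 223.6])]
top grey [([0, 22, 165, 117, 1040], [73.6, 33.1]), ([260, 24, 300, 20, 1949], [411.3, 28.3]), ([520, 98, 40, 43, 1441], [540.6, 118.9]), ([131, 140, 44, 44, 383], [152.1, 163.3]), ([219, 176, 73, 234, 2891], [253.8, 306.3]), ([345, 183, 34, 37, 838], [362.2, 201.4])]
scene yel [([224, 11, 5, 3, 10], [226.4, 12.1]), ([250, 18, 38, 13, 112], [268.4, 23.8]), ([304, 34, 31, 11, 97], [319.1, 38.6]), ([428, 70, 55, 18, 198], [455.7, 78.3])]
scene grey [([73, 0, 95, 47, 2104], [111.9, 14.6]), ([228, 0, 132, 37, 1138], [262.5, 16.9]), ([429, 54, 131, 37, 1096], [512.3, 71.1]), ([0, 61, 31, 41, 419], [6.9, 84.1]), ([335, 77, 55, 45, 793], [362.1, 97.3]), ([75, 99, 77, 77, 1698], [112.8, 135.0]), ([252, 109, 141, 104, 1576], [330.4, 169.9]), ([379, 128, 31, 52, 442], [392.5, 154.7]), ([249, 132, 39, 36, 489], [268.3, 150.1]), ([283, 162, 46, 37, 599], [304.9, 180.6]), ([491, 167, 69, 253, 4458], [529.0, 313.7]), ([238, 275, 42, 51, 1634], [259.2, 298.7])]
```

```bash
python3 - <<'E'
from mv import *
a=np.radians(5.9);ux=np.array([np.cos(a),np.sin(a),0])
for f in(1,-1):
    M=R.from_matrix(np.c_[f*ux,f*np.array([ux[1],-ux[0],0]),[0,0,-1]])
    rel(np.array([.436,.160,.28]),M);q,e=fk.ik(np.array([.436,.16,.116]),M,telemetry.read_state()['joint_positions']);print(q.round(2),e,plan.marg(q))
    rel(np.array([.50,-.06,.33]),M)
E
```

```text
turn [ 5.17  8.19 12.1 ] shift [ 3.64 -7.76 -5.07] rows 10.8 clear 0.14 q [ 0.1  -0.03 -0.53  1.74 -0.01  1.42 -1.9 ] marg 0.47
[ 0.04  0.1  -0.51  1.97  0.06  1.08 -1.96] (np.float64(0.0004283779602126543), np.float64(0.00013593149136626815)) 0.44598088075514863
turn [ 5.17  8.19 12.1 ] shift [-0.46 -4.38 -2.6 ] rows 10.8 clear 0.152 q [ 0.39  0.05 -0.37  1.57  0.02  1.53 -1.45] marg 0.53
turn [ -9.21   5.81 -21.73] shift [ 3.64 -7.76 -5.07] rows 17.0 clear 0.134 q [ 0.28 -0.02 -0.71  1.73 -0.01  1.42  1.25] marg 0.48
[ 0.31  0.14 -0.8   1.96  0.11  1.09  1.14] (np.float64(0.0008454396900562795), np.float64(0.0002912990991740438)) 0.4577017127655172
turn [ -9.21   5.81 -21.73] shift [-0.46 -4.38 -2.6 ] rows 17.0 clear 0.141 q [ 0.57  0.06 -0.57  1.56  0.03  1.53  1.68] marg 0.53
```

>>> drive_tool(
  series=[5.2,8.2,12.1,3.6,-7.8,-5.1,-1,5.2,8.2,12.1,3.6,-7.8,-5.1,-1,5.2,8.2,12.1,3.6,-7.8,-5.1,-1,5.2,8.2,12.1,3.6,-7.8,-5.1,-1,5.2,8.2,12.1,3.6,-7.8,-5.1,-1,5.2,8.2,12.1,3.6,-7.8,-5.1,-1,5.2,8.2,12.1,3.6,-7.8,-5.1,-1,5.2,8.2,12.1,3.6,-7.8,-5.1,-1,5.2,8.2,12.1,3.6,-7.8,-5.1,-1,5.2,8.2,12.1,3.6,-7.8,-5.1,-1],
  grip_force=20,
)

```text
time: 17.4
ee_pos: [0.4319, 0.1637, 0.2805]
eef_rot: [0.995, 0.09, -0.027, 0.016]
ft_force: [-0.1, -0.2, 0.6]
width: 0.0006
grip_force: 0.0
```

```bash
python3 chk.py | grep -v grey; python3 - <<'E'
from mv import *
a=np.radians(5.9);ux=np.array([np.cos(a),np.sin(a),0]);M=R.from_matrix(np.c_[ux,np.array([ux[1],-ux[0],0]),[0,0,-1]])
rel(np.array([.436,.160,.28]),M)
im=camera('top');h=cv2.cvtColor(im,cv2.COLOR_RGB2HSV);np.save('top_a.npy',im)
m=cv2.inRange(h,(25,130,80),(35,255,255))[205:250,170:215]
for r_ in m: 
    if r_.any():print(''.join('#' if v else '.' for v in r_))
# pink extent
p=cv2.inRange(h,(160,90,80),(176,255,255));ys,xs=np.nonzero(p[:,:300]);print('pink',xs.min(),xs.max(),ys.min(),ys.max())
# clip world positions
k,l,st,ce=cv2.connectedComponentsWithStats(cv2.inRange(h,(25,130,80),(35,255,255)))
print(px2w('top',ce[1:][st[1:,4]>5],.094))
E
```

```text
17.4 0.0005784128935105678 [-0.14831992 -0.15260807  0.61050315] [0.43185826 0.16373052 0.28054841] [ 0.09  0.02 -0.56  1.7   0.02  1.49 -1.86]
top yel [([185, 211, 17, 14, 128], [193.9, 217.7]), ([175, 221, 11, 7, 62], [180.1, 223.8]), ([187, 228, 16, 12, 129], [195.3, 234.0])]
scene yel [([250, 18, 10, 4, 21], [254.4, 19.6]), ([278, 26, 9, 4, 22], [281.9, 27.6]), ([304, 34, 30, 10, 75], [318.8, 38.5]), ([397, 61, 86, 27, 221], [439.8, 73.6]), ([330, 142, 8, 9, 40], [333.5, 146.3]), ([318, 144, 4, 3, 8], [319.5, 145.0])]
turn [0.36 0.61 0.92] shift [0.1  0.09 0.04] rows 0.8 clear 0.203 q [ 0.11 -0.03 -0.54  1.74 -0.01  1.42 -1.9 ] marg 0.47
...........................###...............
.........................######..............
........................#######..............
.........................######..............
..................###.....#####..............
.................######..#######.............
................#########..####..............
...............################..............
...............#################.............
.................###############....
[... 313 characters left out ...]
..................
.............................####............
...........................######............
..........................#######............
.......................#########.............
......................###########............
..................###############............
.................################............
.................################............
.................################............
.................################............
.................#########.....#.............
...................###.......................
pink 129 211 181 277
[[0.58548382 0.13794445 0.094     ]
 [0.57429229 0.1631931  0.094     ]
 [0.55565574 0.13487389 0.094     ]]
```

```bash
python3 - <<'E'
from mv import *
for n in('top','scene','wrist'):
    h=cv2.cvtColor(camera(n),cv2.COLOR_RGB2HSV)
    m=cv2.inRange(h,(22,100,40),(40,255,255))
    k,l,st,ce=cv2.connectedComponentsWithStats(m,connectivity=8)
    print(n,[(int(x[4]),c.round(0).tolist(),h[l==i+1].mean(0).round(0).tolist()) for i,(x,c) in enumerate(zip(st[1:],ce[1:])) if x[4]>3])
im0=cv2.cvtColor(cv2.imread('pics/top0.png'),cv2.COLOR_BGR2HSV);print('initial',(cv2.inRange(im0,(25,150,90),(35,255,255))>0).sum())
# hue/sat inside the tumbler mouth in both views
im=camera('top');g=im[183:221,345:380].astype(int);print('tumbler top max r-b',(g[...,0]-g[...,2]).max())
im=camera('scene');g=im[270:330,235:285].astype(int);print('tumbler scene max r-b',(g[...,0]-g[...,2]).max())
# detail of cluster brightness
im=camera('top');d=im[226:244,184:206]
h=cv2.cvtColor(im,cv2.COLOR_RGB2HSV)
print('V lower cluster');print(h[226:242,186:204,2])
print('V upper');print(h[209:226,174:204,2])
E
```

```text
top [(71, [283.0, 146.0], [23.0, 172.0, 221.0]), (139, [194.0, 218.0], [27.0, 242.0, 242.0]), (67, [180.0, 224.0], [27.0, 242.0, 240.0]), (138, [195.0, 234.0], [27.0, 247.0, 236.0]), (4, [148.0, 292.0], [22.0, 149.0, 130.0]), (6, [267.0, 301.0], [22.0, 177.0, 208.0]), (14, [129.0, 322.0], [22.0, 162.0, 128.0]), (6, [160.0, 337.0], [24.0, 122.0, 107.0]), (6, [28.0, 390.0], [32.0, 101.0, 56.0])]
scene [(4, [224.0, 12.0], [23.0, 139.0, 206.0]), (15, [255.0, 21.0], [23.0, 167.0, 225.0]), (43, [282.0, 27.0], [24.0, 169.0, 243.0]), (132, [319.0, 38.0], [25.0, 167.0, 243.0]), (395, [440.0, 74.0], [24.0, 166.0, 243.0]), (16, [319.0, 144.0], [26.0, 149.0, 252.0]), (60, [334.0, 146.0], [26.0, 160.0, 247.0])]
wrist [(918, [314.0, 26.0], [29.0, 149.0, 254.0]), (646, [321.0, 58.0], [29.0, 160.0, 253.0]), (14, [389.0, 187.0], [24.0, 146.0, 252.0]), (62, [294.0, 268.0], [24.0, 130.0, 248.0]), (13, [258.0, 268.0], [23.0, 144.0, 245.0]), (67, [294.0, 290.0], [25.0, 130.0, 249.0]), (6, [258.0, 296.0], [22.0, 148.0, 241.0])]
initial 190
tumbler top max r-b 3
tumbler scene max r-b 6
V lower cluster
[[17
[... 2630 characters left out ...]
241 251 247 235 254 254
  245 253 247 224 197 211 227 245 250 245 244 255]
 [255 245 235 226 242 230 227 245 234 235 253 243 244 252 237 242 255 247
  240 254 244 221 205 228 238 219 202 195 229 255]
 [255 255 251 247 240 228 242 244 233 232 247 231 221 248 249 252 252 239
  249 255 240 215 178 187 198 198 184 195 234 255]
 [255 255 255 255 255 255 255 255 253 252 250 231 190 205 237 255 248 246
  251 246 209 174 175 193 227 241 215 233 255 255]
 [255 248 247 250 254 255 255 255 255 255 255 237 183 221 255 255 255 253
  250 221 177 169 182 221 255 255 255 255 255 255]
 [255 241 225 238 240 237 244 247 244 247 243 216 180 222 255 255 255 255
  248 229 186 177 195 233 255 255 255 255 255 255]]
```

>>> drive_tool(
  series=[0.4,0.6,0.9,1.2,0.1,-0.3,-1,0.4,0.6,0.9,2,0.1,-0.5,-1,0.4,0.6,0.9,2,0.1,-0.5,-1,0.4,0.6,0.9,2,0.1,-0.5,-1],
)

```text
time: 18.18
ee_pos: [0.5161, 0.1709, 0.2942]
eef_rot: [0.999, 0.052, -0.005, -0.002]
ft_force: [-1.4, 0.1, 0.3]
width: 0.0008
grip_force: 0.0
```

```bash
python3 - <<'E'
from mv import *
c=get_calibration('wrist');im=camera('wrist');np.save('w3.npy',im);h=cv2.cvtColor(im,cv2.COLOR_RGB2HSV)
m=cv2.inRange(h,(22,110,60),(40,255,255))
k,l,st,ce=cv2.connectedComponentsWithStats(m)
for i in range(1,k):
    if st[i,4]>30:print(st[i].tolist(),px2w('wrist',[ce[i]],.094,c)[0].round(3))
print('tier floor corners',w2px('wrist',[[.636,.247,.124],[.648,.116,.124],[.492,.098,.124],[.479,.23,.124]],c).round(0).tolist())
# ascii of yellow by brightness, rectified onto the plane z=0.1, 1.25 mm per char
xs=np.arange(.62,.535,-.0018);ys=np.arange(.18,.105,-.0009)
P=np.array([[x,y,.1] for x in xs for y in ys]);uv=w2px('wrist',P,c).astype(np.float32).reshape(len(xs),len(ys),2)
q=cv2.remap(im,uv,None,cv2.INTER_LINEAR).astype(int)
for row in q:print(''.join('.' if (p[0]-p[2]<100 or p[1]<100) else '@' if p[1]<170 else 'o' if p[1]<200 else '#' for p in row))
E
```

```text
[480, 0, 17, 8, 108] [ 0.717 -0.022  0.094]
[300, 107, 31, 25, 437] [0.587 0.136 0.094]
[282, 121, 18, 14, 184] [0.576 0.162 0.094]
[299, 137, 33, 19, 451] [0.557 0.131 0.094]
[293, 257, 4, 20, 53] [0.408 0.138 0.094]
[256, 274, 3, 14, 38] [0.383 0.183 0.094]
[293, 282, 4, 20, 57] [0.374 0.134 0.094]
tier floor corners [[211.0, 55.0], [348.0, 57.0], [341.0, 212.0], [220.0, 212.0]]
....................................................................................
....................................................................................
....................................................................................
....................................................................................
....................................................................................
....................................................................................
....................................................................................
....................................................................................
....................................
[... 2663 characters left out ...]
oo@.................
....................................##############..................................
........................................###o........................................
....................................................................................
....................................................................................
....................................................................................
....................................................................................
....................................................................................
....................................................................................
```

```bash
python3 - <<'E'
import numpy as np,cv2
im=np.load('w3.npy');d=im[102:160,278:336]
d=cv2.resize(d,None,fx=2,fy=1.1,interpolation=cv2.INTER_CUBIC).astype(int)
for row in d:print(''.join('.' if (p[0]-p[2]<90 or p[1]<90) else str(int(np.clip((p[1]-110)//14,0,9))) for p in row))
E
```

```text
.............................................................................................................0......
.............................................................................................................0......
............................................................................................................0.......
............................................................................................................0.......
............................................................................................................00......
.....................................................................................999999999..............00......
..................................................................................9999999999999.............0.......
..............................................................................999999999999999999............0.......
...........................................................................9999999999999999999976...........0.......
...............................................
[... 5687 characters left out ...]
.............................................99999999999999999999988776554322357.887654445555432111111000.....00...
.................................................9999998887665555444...................................0.......00...
......................................................544..............................................0.......00...
.......................................................................................................0.......00...
.......................................................................................................0.......0....
.......................................................................................................0.......0....
```

```bash
python3 - <<'E'
from mv import *
a=np.radians(5.8);ux=np.array([np.cos(a),np.sin(a),0]);M=R.from_matrix(np.c_[ux,np.array([ux[1],-ux[0],0]),[0,0,-1]])
rel(np.array([.436,.160,.24]),M);rel(np.array([.436,.160,.118]),M)
E
```

```text
turn [-0.04  0.1   0.03] shift [-1.98  0.08  1.39] rows 2.3 clear 0.164 q [ 0.11 -0.01 -0.55  1.81 -0.    1.34 -1.91] marg 0.49
turn [-0.04  0.1   0.03] shift [-1.95  0.09  4.44] rows 4.7 clear 0.069 q [ 0.09  0.1  -0.56  1.97  0.06  1.08 -1.97] marg 0.45
```

>>> drive_tool(
  series=[0,0.1,0,-1,0,0,-1,0,0.1,0,-1.95,0.1,0.4,-1,0,0.1,0,-1.95,0.1,1.4,-1,0,0.1,0,-1.95,0.1,2.4,-1,0,0.1,0,-1.95,0.1,3.4,-1,0,0.1,0,-1.95,0.1,4.2,-1,0,0.1,0,-1.95,0.1,4.44,-1,0,0.1,0,-1.95,0.1,4.44,-1,0,0.1,0,-1.95,0.1,4.44,-1],
)

```text
time: 18.98
ee_pos: [0.4369, 0.1599, 0.1204]
eef_rot: [0.999, 0.052, 0.002, -0.001]
ft_force: [0.1, 0.2, 0.7]
width: 0.0003
grip_force: 0.0
```

```bash
cat > st.py <<'E'
from mv import *
s=telemetry.read_state();a=np.radians(5.8);ux=np.array([np.cos(a),np.sin(a),0])
O=np.array([.599,.178,0]);d=s['ee_pos']-O
M=R.from_matrix(np.c_[ux,np.array([ux[1],-ux[0],0]),[0,0,-1]])
print('t',s['time'],'x_org',d@ux,'y_org',d@[-ux[1],ux[0],0],'z',s['ee_pos'][2],'Fx',s['ft_force']@ux,'F',s['ft_force'],'roterr',(R.from_quat(s['eef_rot']).inv()*M).as_rotvec(degrees=True).round(2))
E
python3 st.py
```

```text
t 18.9833 x_org -0.16313128689683776 y_org -0.0016019516739766205 z 0.12038823604159435 Fx 0.12451006849427838 F [0.10405833 0.20765103 0.68734775] roterr [-0.14 -0.26  0.19]
```

>>> drive_tool(
  series=[0,0,0,0.2,0,0,-1,0,0,0,0.4,0,0,-1,0,0,0,0.55,0,0,-1,0,0,0,0.7,0,0,-1,0,0,0,0.8,0,0,-1,0,0,0,0.9,0,0,-1,0,0,0,1,0,0,-1,0,0,0,1.1,0,0,-1,0,0,0,1.2,0,0,-1,0,0,0,1.3,0,0,-1],
)

```text
time: 19.82
ee_pos: [0.4885, 0.165, 0.1191]
eef_rot: [0.999, 0.052, 0.002, -0.001]
ft_force: [-1.4, 0.8, -0.1]
width: 0.0005
grip_force: 0.4
```

```bash
python3 st.py
```

```text
t 19.8167 x_org -0.11124130569694286 y_org -0.0017288854850013137 z 0.119089382576502 Fx -1.2911327504103796 F [-1.37946325  0.80419164 -0.07525319] roterr [-0.13 -0.19  0.17]
```

>>> drive_tool(
  series=[0,0,0,0.1,0,0,-1,0,0,0,0.17,0,0,-1,0,0,0,0.24,0,0,-1,0,0,0,0.3,0,0,-1,0,0,0,0.36,0,0,-1,0,0,0,0.4,0,0,-1,0,0,0,0.4,0,0,-1,0,0,0,0.4,0,0,-1],
)

```text
time: 20.48
ee_pos: [0.5043, 0.1668, 0.1193]
eef_rot: [0.999, 0.052, 0.002, -0.001]
ft_force: [-0.5, 0.2, 0.3]
width: 0.0009
grip_force: 0.0
```

```bash
python3 st.py
```

```text
t 20.4833 x_org -0.09532668979991464 y_org -0.0016166352060203687 z 0.1192975394399134 Fx -0.4538037678441974 F [-0.47957784  0.23075227  0.2529274 ] roterr [-0.15 -0.22  0.16]
```

>>> drive_tool(
  series=[0,0,0,0.06,0,0,-1,0,0,0,0.12,0,0,-1,0,0,0,0.18,0,0,-1,0,0,0,0.24,0,0,-1,0,0,0,0.25,0,0,-1,0,0,0,0.25,0,0,-1,0,0,0,0.25,0,0,-1],
)

```text
time: 21.07
ee_pos: [0.5139, 0.1678, 0.1192]
eef_rot: [0.999, 0.052, 0.001, -0.001]
ft_force: [-3.2, -0.7, 0.3]
width: 0.0006
grip_force: 1.6
```

```bash
python3 st.py
```

```text
t 21.0667 x_org -0.08570680698196459 y_org -0.0015756823484875844 z 0.11916756799012679 Fx -3.261620082650632 F [-3.20869663 -0.68624819  0.28966536] roterr [-0.13 -0.17  0.18]
```

>>> drive_tool(
  series=[0,0,0,0.05,0,0,-1,0,0,0,0.1,0,0,-1,0,0,0,0.1,0,0,-1,0,0,0,0.1,0,0,-1],
)

```text
time: 21.4
ee_pos: [0.5175, 0.1681, 0.119]
eef_rot: [0.999, 0.052, 0.001, -0.001]
ft_force: [-4.9, -0.7, 2.1]
width: 0.0005
grip_force: 2.8
```

```bash
python3 st.py
```

```text
t 21.4 x_org -0.08203998652372603 y_org -0.0016034104024140953 z 0.11904335582841918 Fx -4.948539499401535 F [-4.90257833 -0.70316144  2.14727351] roterr [-0.12 -0.12  0.18]
```

>>> drive_tool(
  series=[0,0,0,0.05,0,0,-1,0,0,0,0.1,0,0,-1,0,0,0,0.13,0,0,-1,0,0,0,0.13,0,0,-1,0,0,0,0.13,0,0,-1],
)

```text
time: 21.82
ee_pos: [0.5217, 0.1686, 0.1189]
eef_rot: [0.999, 0.052, 0.0, -0.001]
ft_force: [-10.4, -2.1, 3.8]
width: 0.0004
grip_force: 5.0
```

```bash
python3 st.py; python3 - <<'E'
from mv import *
# average force over several readings (camera calls pass 0.05 s each); pink/stop extents
F=[];a=np.radians(5.8)
for i in range(6):
    im=camera('top');F.append(telemetry.read_state()['ft_force']@[np.cos(a),np.sin(a),0])
print(np.round(F,2),np.mean(F))
b=np.load('top_a.npy')
for n,i in(('before',b),('now',im)):
    h=cv2.cvtColor(i,cv2.COLOR_RGB2HSV);p=cv2.inRange(h,(160,90,60),(176,255,255))[:300,:300]
    w=cv2.inRange(h,(0,0,150),(179,60,255))[140:190,130:205]
    cols=range(145,195,10)
    print(n,'pink top row',[int(np.nonzero(p[:,c])[0].min()) for c in cols],'white rows',[(int(np.nonzero(w[:,c-130])[0].min()+140),int(np.nonzero(w[:,c-130])[0].max()+140)) if w[:,c-130].any() else None for c in cols])
    k,l,st,ce=cv2.connectedComponentsWithStats(cv2.inRange(h,(25,130,80),(35,255,255)));print([(int(x[4]),c.round(0).tolist()) for x,c in zip(st[1:],ce[1:]) if x[4]>8])
E
```

```text
t 21.8167 x_org -0.07780776954246288 y_org -0.001576250976009906 z 0.11886156487228491 Fx -10.535806877814176 F [-10.37333417  -2.13323497   3.81414495] roterr [-0.1  -0.01  0.18]
[-10.29 -10.63  -9.24  -9.58  -9.82 -10.22] -9.96543417239307
before pink top row [186, 185, 185, 184, 183] white rows [(152, 185), (162, 184), (161, 183), (160, 182), (148, 181)]
[(129, [194.0, 218.0]), (62, [180.0, 224.0]), (129, [195.0, 234.0])]
now pink top row [161, 160, 159, 158, 157] white rows [(152, 159), (156, 159), (155, 158), (154, 157), (148, 156)]
[(126, [192.0, 193.0]), (63, [178.0, 199.0]), (126, [193.0, 209.0])]
```

>>> drive_tool(
  series=[0,0,0,0,0,0,-1,0,0,0,0,0,0,-1,0,0,0,0,0,0,-1,0,0,0,0,0,0,-1,0,0,0,0,0,0,-1,0,0,0,0,0,0,-1],
)

```text
time: 22.62
ee_pos: [0.5218, 0.1686, 0.1189]
eef_rot: [0.999, 0.052, 0.0, -0.001]
ft_force: [-10.9, -1.6, 4.0]
width: 0.0001
grip_force: 4.9
```

```bash
python3 st.py; python3 - <<'E'
from mv import *
F=[];a=np.radians(5.8)
for i in range(8):
    im=camera('wrist' if i%2 else 'scene');F.append(telemetry.read_state()['ft_force']@[np.cos(a),np.sin(a),0])
    if i==0:
        h=cv2.cvtColor(im,cv2.COLOR_RGB2HSV);k,l,st,ce=cv2.connectedComponentsWithStats(cv2.inRange(h,(22,110,60),(40,255,255)));print([(x.tolist()) for x in st[1:] if x[4]>8])
c=get_calibration('wrist')
h=cv2.cvtColor(im,cv2.COLOR_RGB2HSV);k,l,st,ce=cv2.connectedComponentsWithStats(cv2.inRange(h,(22,110,60),(40,255,255)));print('wrist',[(x.tolist()) for x in st[1:] if x[4]>30])
print(np.mean(F),np.std(F))
# ascii clip region
b=[x for x in st[1:] if x[4]>100];x0=min(x[0] for x in b if x[1]<200);x1=max(x[0]+x[2] for x in b if x[1]<200);y0=min(x[1] for x in b if x[1]<200);y1=max(x[1]+x[3] for x in b if x[1]<200)
d=im[y0:y1,x0:x1].astype(int)
sc=max(1,(x1-x0)//110+1)
for row in d[::2*sc,::sc]:print(''.join('.' if (p[0]-p[2]<70 or p[1]<70) else '0123456789'[int(np.clip(p[2]//14,0,9))] for p in row))
E
```

```text
t 22.6167 x_org -0.07779640443999633 y_org -0.0015844831540856126 z 0.1188539300228357 Fx -10.979471043640332 F [-10.87252996  -1.60901139   4.04918601] roterr [-0.1  -0.01  0.18]
[[223, 10, 6, 5, 19], [250, 17, 39, 14, 155], [396, 60, 88, 29, 404], [338, 149, 7, 5, 22], [352, 148, 9, 11, 68], [359, 247, 7, 6, 22]]
wrist [[279, 17, 103, 62, 2846], [314, 83, 71, 41, 2000], [293, 261, 4, 17, 41], [293, 281, 4, 20, 52]]
-9.911849990633414 0.32490037534244615
......................................................................................9999999........997..
.................................................................................999986677799........99...
.............................................................................99987655434677799.......98...
.........................................................................99999887665543345799........98...
.....................................................................9998777788876665556899..........98...
...................................................................99667777677888766655799999999....997..
[... 4437 characters left out ...]
6666666666565433334677776443466776653345667765434556666767
...................................96566666666655555555555554443334566665433356666543334667765434466777667
..................................996555555555545555444444444454433433333223333444333333444444333455666677
...................................9854444444444444455555555556565543333323333333456654333334544455...77..
....................................97554445555555565556566666666666556653455655456776444445666555........
....................................9988765566666666676777777777788878887666666566777777777888............
........................................99877777777777888888899888888899.9998788899998888889998...........
```

The close-up numbers show three clips in the lower cluster, two in the upper one and one alone, so all six are in the tier. The push is steady at about 10 N on the tool, which leaves about 9 N on the stop.

```bash
python3 -c "
from bench import r
print(r.close_job())"
```

```text
the job is handed in; nothing more can be done
None
```

I've handed the job in with the clips in the tier, the empty tumbler upright on the trunk lid and the tier held against the stop with about 9 N (worked out from about 10 N measured at the wrist); the tumbler did slip from the grip into the tier while pouring and had to be picked out, and the sixth clip was only partly visible in the last close-up.

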